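# Put two stone tins away in the free cells of a dust-flap rack

## Robot

A 7-joint arm with a two-finger parallel gripper is mounted at the origin on a cart in front of the work surface, level with it; the furniture and walls round the work are solid. World frame = base frame: x ahead of the robot, y to its left, z up, the work surface at z = 0. Lengths are in m, angles in degrees, forces in N, time in s.
With the tool pointing down it reaches from about 0.425 to 0.95 m from the base axis. Payload 4.7 kg.
Tool frame: the origin (TCP) lies on the centre line of the jaws, within the pads' length; the fingertips stand 19 mm ahead of it and the grasp point (between the pads) is the TCP; z points along the fingers, y is the direction in which the jaws open and shut (so a half turn about z gives the same grasp; the last joint's range is limited). The gripper opens to 87 mm and grips with 3 to 60 N. Pads are 19 mm wide; open, the fingers measure 117 mm over their backs; the gripper's body (75 mm by 190 mm) begins 51 mm behind the grasp point.
Start: joints at [63.432, 26.849, -2.785, 87.806, 1.381, 65.374, -4.715], TCP at [0.284, -0.612, 0.242] pointing down, gripper open.
Joint ranges: [-148.3, 148.3], [-19.14, 114.17], [-79.39, 73.82], [5.75, 140.21], [-59.74, 239.74], [12.07, 113.84], [-152.46, 152.46]. Speed limits (degrees/s): [147.25, 147.25, 180, 180, 180, 180, 180].

## Interface

Orientations are given as [roll, pitch, yaw] about the fixed x, y, z axes, in that order (R = Rz(yaw) Ry(pitch) Rx(roll)).
In Python, from cell import arm, optics gives the robot as it stands.
- The arm moves only by the tool send_rows, never from a script. Its argument "moves" is text: rows parted by semicolons, each of 7 numbers parted by spaces: the shift along the world's x, y, z in units of 8 cm (1.0 is 8 cm), then the turn, a rotation vector about the world's x, y, z in units of 30 degrees (1.0 is 30 degrees), then the opening, from -1 (shut) to 1 (fully open). A call has 1 to 8 rows; each row is the pose to reach, as a shift and turn from the pose commanded when the call began; what a row does not reach only later rows make up. A row lasts 1/12 s, in which the tool goes at most 41.7 mm and 7.16 degrees, less where a joint would pass 70% of its speed; a pose out of reach is approached as far as the arm can. A call with a number of a shift or a turn outside -1 to 1 is refused whole. A call with a gripper value outside its range is refused whole. The fingers move at their own pace and stop on an object; "newtons" is the grip in N (left out, the last holds). Time passes only in rows, so rows that repeat a pose let the fingers close. It gives the time, the measured TCP pose, the force and the opening at its end, in the units of the state.
- arm.get_state(): the state, without advancing time (a new reading comes with each control period).
- optics.get_image(name): name is "scene" or "top" or "wrist"; returns a dict with "color" (480x640x3 uint8, red, green, blue), "intrinsics" (3x3 intrinsics, pixels), "pose" (4x4, takes a point from camera to world coordinates); the wrist camera has in their place "hand_eye" (4x4, takes a point from camera to tool coordinates, whose origin is the TCP and whose axes are the flange's). Camera axes: x right, y down, z forward; pixel columns grow to the right and rows downward; lengths in m; the calibration is good to about 2 mm. A picture is of the moment at which its call begins: read the wrist's pose just before it. There is no depth.
- arm.finish_job(): hands the job in, once; it reports no verdict.
The state is a dict: "clock": time; "joints": joint angles; "qvel": joint speeds; "joint_torque": joint torques, N m; "tool_pos": TCP position; "tcp_rot": TCP orientation; "ft_force": force on the tool from outside, world axes, zero at the start; "wrist_torque": the same for the moment, N m; "grip_width": finger opening in m.
Only numpy, scipy, OpenCV 4.12 (cv2) and the standard library are available. Lean on these libraries where they do the work, as an engineer would, in place of code of your own. Each camera call takes 0.05 s, during which the arm holds its last target.

## Task

Put the two flat aluminium tins that stand on the bench away in the sloping wooden rack, each in a cell of its own and fully home, so that its dust flap shuts behind it. Some cells are taken and the flaps hide which, so feel for the free ones with a light hand: the stored tins hold stones, do not ram them or the rack. Leave the ring cone and the steel doming block where they stand.

Things in the scene. Friction and masses are not known exactly. Their poses are not given: they have to be found in the camera images.
- rack: tin rack: wooden cabinet 194 mm wide (y), 137 deep (x), 158 high, fixed to the bench, origin on the bench under its middle, x away from the robot, y to its left. In its sloping top are six cells, two rows of three, shut by plain steel flaps. Some cells already hold a tin like the loose ones, on the foam pad at the bottom, its top 37 mm below the mouth; others are empty. Nothing outside shows which.
- rack_face: carcass with the cells; origin on its middle line, 112 mm below the mouths; z runs along the cells, out through the mouths, 27 degrees from vertical, leaning to the robot; y along the rows, x up the slope. Cells 52 (y) x 32 mm (x) inside, pitch 57 (y) and 37 mm (x), walls 5 mm, mouths at z = 112 mm. Cells are 107 mm deep, to a foam pad at z = 5 mm that gives up to 8 mm, about 2.5 N per mm.
- mouth_1 (a point): centre of the mouth of cell 1, at the level of the sloping top, axes as rack_face (upper, farther row, left (+y))
- mouth_2 (a point): centre of the mouth of cell 2, at the level of the sloping top, axes as rack_face (upper, farther row, middle)
- mouth_3 (a point): centre of the mouth of cell 3, at the level of the sloping top, axes as rack_face (upper, farther row, right (-y))
- mouth_4 (a point): centre of the mouth of cell 4, at the level of the sloping top, axes as rack_face (lower, nearer row, left (+y))
- mouth_5 (a point): centre of the mouth of cell 5, at the level of the sloping top, axes as rack_face (lower, nearer row, middle)
- mouth_6 (a point): centre of the mouth of cell 6, at the level of the sloping top, axes as rack_face (lower, nearer row, right (-y))
- flap_1 (a joint): spring flap of cell 1, a steel plate 32 x 50 x 2 mm: 0 shut, 1.5 rad hanging open. It hangs from the upper (+x) edge of its mouth, gives way inwards at a light push (1 to 2 N) and shuts again by itself once nothing stands in the first 34 mm of the cell.
- flap_2 (a joint): spring flap of cell 2, a steel plate 32 x 50 x 2 mm: 0 shut, 1.5 rad hanging open. As flap_1.
- flap_3 (a joint): spring flap of cell 3, a steel plate 32 x 50 x 2 mm: 0 shut, 1.5 rad hanging open. As flap_1.
- flap_4 (a joint): spring flap of cell 4, a steel plate 32 x 50 x 2 mm: 0 shut, 1.5 rad hanging open. As flap_1.
- flap_5 (a joint): spring flap of cell 5, a steel plate 32 x 50 x 2 mm: 0 shut, 1.5 rad hanging open. As flap_1.
- flap_6 (a joint): spring flap of cell 6, a steel plate 32 x 50 x 2 mm: 0 shut, 1.5 rad hanging open. As flap_1.
- tin_a_mid (a point): flat plain aluminium tin with a shallow slip lid and a blank paper label, 24 mm (its x) by 44 mm (its y) by 70 mm high (its z), about 0.15 kg; point at its centre, 35 mm above its foot. It stands upright on the bench.
- tin_a: the same tin_a, point at the centre of its foot (35 mm below the centre along its z)
- tin_b_mid (a point): second tin, the same as tin_a.
- tin_b: the same tin_b, point at the centre of its foot (35 mm below the centre along its z)
- ring_cone_mid (a point): white porcelain ring cone, 46 mm across the foot, 100 mm high, loose; point half-way up. A bystander.
- doming_block_mid (a point): steel cube with round hollows, 42 mm, loose; point at its centre. A bystander.
Things that resemble listed ones, but are neither listed nor needed, are in the scene too. What is shaped like the tin_b but purple is not meant. Leave any pink look-alike of the tin_a alone.

How it is judged (in metres and radians):
On the way, in this order (a step that is already met when the one before it is completed fails the run):
1. one tin is fully home in a cell (((z of tin_a_mid in the frame of rack_face between 0.03 and 0.046 m and x of tin_a_mid in the frame of rack_face between -0.036 and 0.036 m and y of tin_a_mid in the frame of rack_face between -0.084 and 0.084 m and linear speed of tin_a below 0.02 m/s) or (z of tin_b_mid in the frame of rack_face between 0.03 and 0.046 m and x of tin_b_mid in the frame of rack_face between -0.036 and 0.036 m and y of tin_b_mid in the frame of rack_face between -0.084 and 0.084 m and linear speed of tin_b below 0.02 m/s))), for 0.2 s.
2. both tins are fully home (z of tin_a_mid in the frame of rack_face between 0.03 and 0.046 m and x of tin_a_mid in the frame of rack_face between -0.036 and 0.036 m and y of tin_a_mid in the frame of rack_face between -0.084 and 0.084 m and linear speed of each of tin_a, tin_b below 0.02 m/s and z of tin_b_mid in the frame of rack_face between 0.03 and 0.046 m and x of tin_b_mid in the frame of rack_face between -0.036 and 0.036 m and y of tin_b_mid in the frame of rack_face between -0.084 and 0.084 m), for 0.2 s.
At the end, for the whole second after the job is handed in: both tins stand on the pad at the bottom of a cell (centre within about 6 mm of z = 40 mm in the frame of rack_face, where a seated tin has it), at rest, and all six flaps are shut (within 0.15 rad) (all of step 2 and value of joint each of flap_1, flap_2, flap_3, flap_4, flap_5, flap_6 below 0.15 rad); the robot touches nothing.
It fails at once if the rack, or a stored tin in it, is rammed (more than 80 N on the rack) (contact force between rack and anything else above 80 N).
It fails at once if the ring cone is moved more than 30 mm or knocked over (distance of ring_cone_mid from where it was at the start of the episode above 0.03 m).
It fails at once if the doming block is moved more than 30 mm (distance of doming_block_mid from where it was at the start of the episode above 0.03 m).
It also fails if it takes over 72 s, if anything falls off the work surface, if the arm or the gripper's body presses on something with over 40 N, if the wrist force passes 120 N, or if a joint passes its speed limit or range.

## Working session

There is one attempt and no reset: what is moved stays moved. The work goes in short steps, Python scripts to look and compute and a tool call to move; the robot and the scene stay as the last step left them, time stands still between calls to the robot, and variables do not carry over. Pictures are saved under pics/ and viewed, and the job is handed in when it is done.

Besides the shell and the picture viewer there is one more tool, called after "Emit:" in YAML: its name, and indented under it one key for each argument. send_rows: Moves the arm, as the interface text tells. Its arguments: {"type":"object","properties":{"moves":{"type":"string"},"newtons":{"type":"number"}},"required":["moves"]}

```bash
ls -la; mkdir -p pics; python3 - <<'E'
from cell import arm, optics
import cv2
print(arm.get_state())
for n in("scene","top","wrist"):
    d=optics.get_image(n); cv2.imwrite(f"pics/{n}0.png",d["color"][:,:,::-1])
    print(n,d["intrinsics"],d.get("pose",d.get("hand_eye")))
E
```

```text
total 12
drwxr-xr-x  3 agent agent 4096 Dec  7 14:54 .
drwxr-xr-x 23 root  root  4096 Dec  7 14:53 ..
drwxr-xr-x  2 agent agent 4096 Dec  7 14:54 pics
{'clock': 0.0, 'joints': array([63.43127528, 26.89805595, -2.78202167, 87.87532766,  1.37948761,
       65.37353317, -4.7166335 ]), 'qvel': array([-0.04968587, -0.00654595, -0.08190888,  0.01934933,  0.04417024,
        0.09349512,  0.02907798]), 'joint_torque': array([ 1.20090558e-04, -5.07968974e+01, -8.05561105e-02, -2.36159080e+01,
       -6.13593520e-02,  3.79131921e-02,  1.94867735e-04]), 'tool_pos': array([ 0.28409102, -0.61167652,  0.24047858]), 'tcp_rot': array([-1.79886645e+02,  3.98270345e-03,  2.49109475e+01]), 'ft_force': array([ 0.34007645, -0.7364736 ,  1.02305383]), 'wrist_torque': array([-0.04726756,  0.03083892,  0.00707399]), 'grip_width': 0.08715051220896332}
scene [[620.19553372   0.         323.0810587 ]
 [  0.         620.19553372 238.34506152]
 [  0.           0.           1.        ]] [[-0.82115    -0.29925896  0.48595963 -0.0958954 ]
 [-0.57059489  0.4477708  -0.68842049  0.7696918 ]
 [-0.01158254 -0.84258257 
[... 178 characters left out ...]
    0.           1.        ]] [[ 1.39245593e-03 -9.86651696e-01  1.62838854e-01  3.72497377e-01]
 [-9.99975342e-01 -2.53016276e-04  7.01787460e-03 -1.20496491e-01]
 [-6.88299699e-03 -1.62844611e-01 -9.86627720e-01  1.11817346e+00]
 [ 0.00000000e+00  0.00000000e+00  0.00000000e+00  1.00000000e+00]]
wrist [[338.77688854   0.         315.254303  ]
 [  0.         338.77688854 245.15566315]
 [  0.           0.           1.        ]] [[ 8.28811848e-04 -9.67909859e-01 -2.51296274e-01  6.73221789e-02]
 [ 9.99999571e-01  6.98434656e-04  6.08006242e-04  8.50044943e-05]
 [-4.12981210e-04 -2.51296670e-01  9.67910023e-01 -1.44407945e-01]
 [ 0.00000000e+00  0.00000000e+00  0.00000000e+00  1.00000000e+00]]
```

View pics/scene0.png

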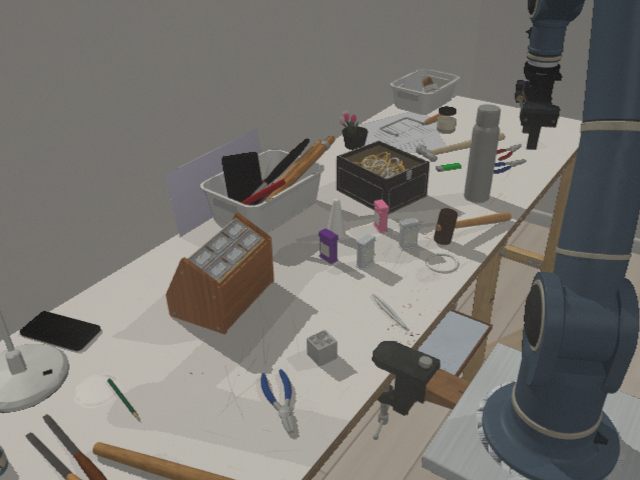

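View pics/top0.png

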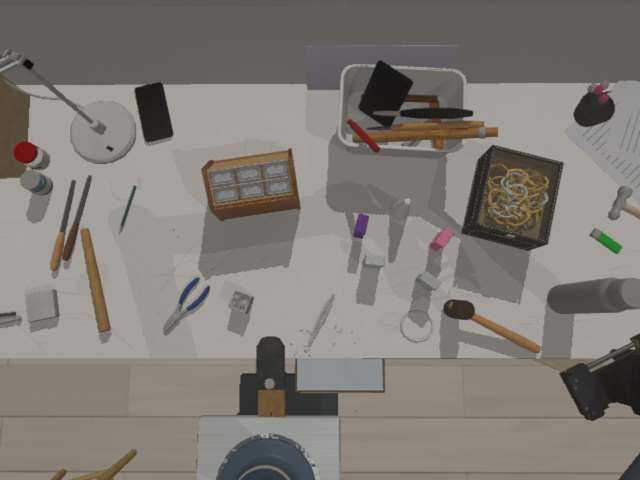

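View pics/wrist0.png

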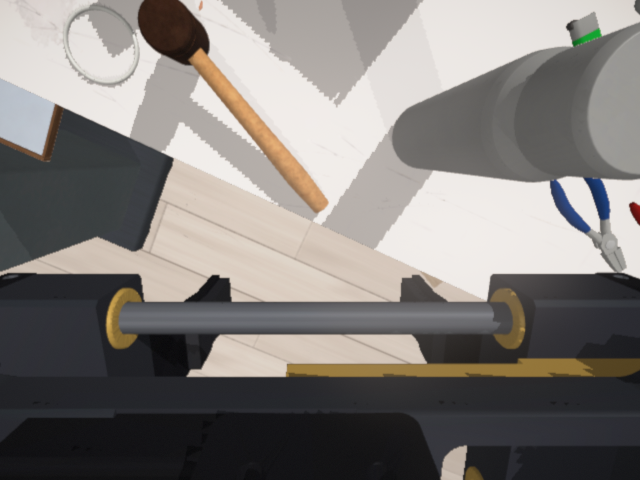

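The silver tins are at top-view (374,261) and (429,281). The purple one at (361,226) and the pink one at (441,240) are the look-alikes to leave alone. Next I'll enlarge this area to confirm and measure it.

```bash
python3 - <<'E'
import cv2,numpy as np
t=cv2.imread("pics/top0.png"); s=cv2.imread("pics/scene0.png")
a=cv2.resize(t[200:300,340:473],(798,600),interpolation=cv2.INTER_CUBIC); cv2.imwrite("pics/c1.png",a)
a=cv2.resize(t[140:230,190:310],(800,600),interpolation=cv2.INTER_CUBIC); cv2.imwrite("pics/c2.png",a)
a=cv2.resize(s[190:280,310:430],(800,600),interpolation=cv2.INTER_CUBIC); cv2.imwrite("pics/c3.png",a)
a=cv2.resize(s[205:340,155:285],(578,600),interpolation=cv2.INTER_CUBIC); cv2.imwrite("pics/c4.png",a)
E
```

```text
(no output)
```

View pics/c1.png

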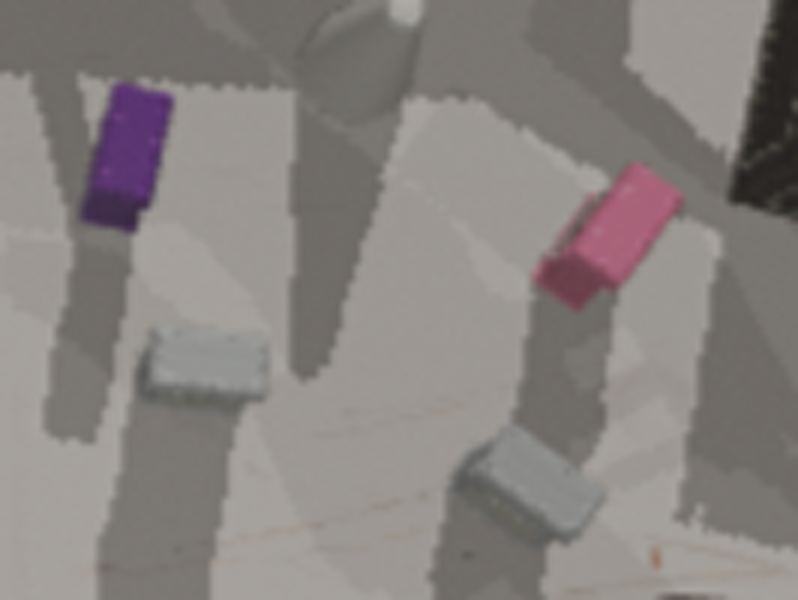

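View pics/c2.png

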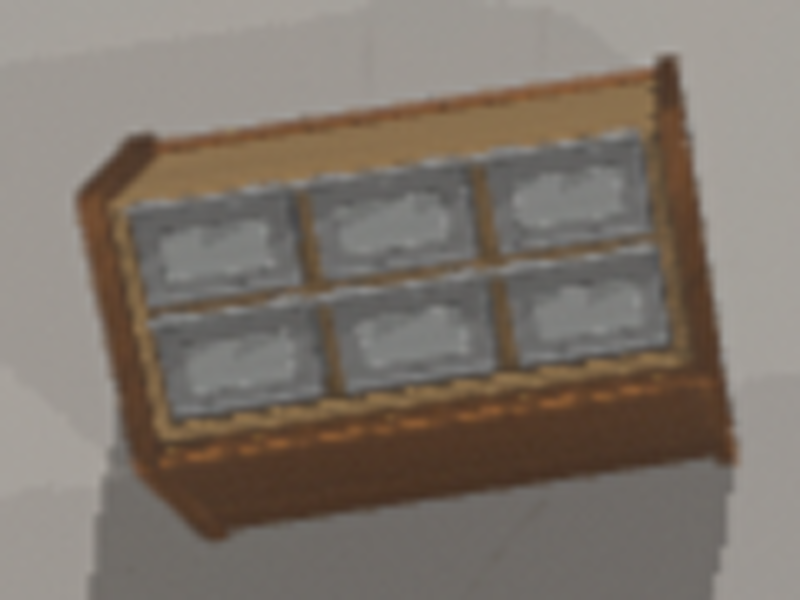

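View pics/c3.png

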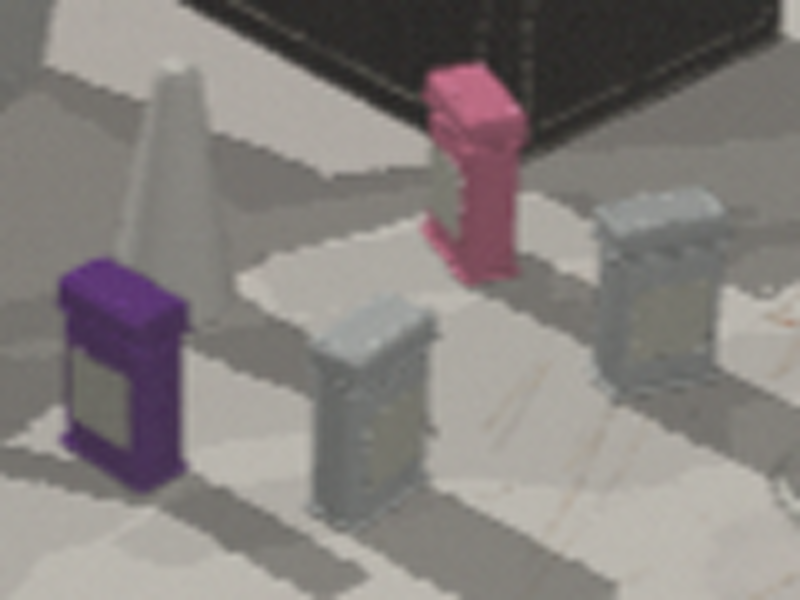

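View pics/c4.png

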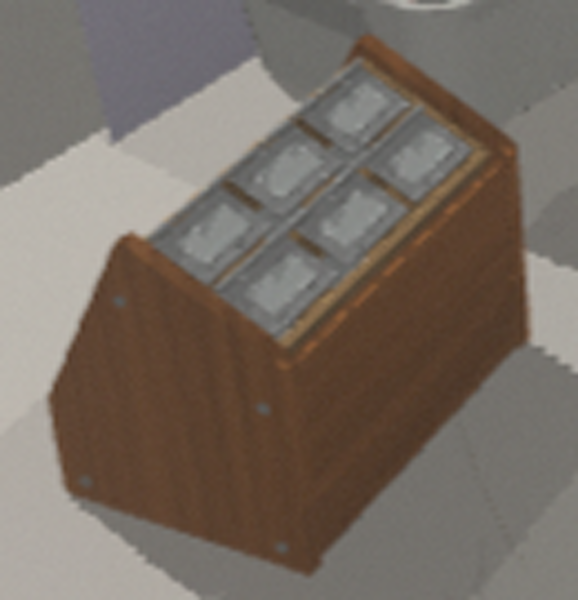

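The crops confirm it. The grey-silver tins are at top (374,261) and (429,281), and the purple and pink ones are decoys. Now I'll measure the rack from the flap centroids in both views, and the tins from their top faces.

```bash
cat > h.py <<'E'
import numpy as np,cv2
from scipy.spatial.transform import Rotation as R
from scipy.optimize import least_squares
def ray(d,uv,pose=None):
    K=d["intrinsics"];P=d["pose"] if pose is None else pose
    v=P[:3,:3]@np.linalg.inv(K)@np.array([uv[0],uv[1],1.]);return P[:3,3],v/np.linalg.norm(v)
def onz(d,uv,z,pose=None):
    o,v=ray(d,uv,pose);return o+v*(z-o[2])/v[2]
def tri(obs):
    A=np.zeros((3,3));b=np.zeros(3)
    for o,v in obs:
        M=np.eye(3)-np.outer(v,v);A+=M;b+=M@o
    return np.linalg.solve(A,b)
def proj(d,p,pose=None):
    P=d["pose"] if pose is None else pose
    c=P[:3,:3].T@(np.asarray(p)-P[:3,3]);q=d["intrinsics"]@c;return q[:2]/q[2]
E
python3 - <<'E'
from h import *
from cell import optics
import pickle
D={n:optics.get_image(n) for n in("scene","top")}
pickle.dump(D,open("D0.pkl","wb"))
for n,(x0,x1,y0,y1) in {"top":(200,305,145,222),"scene":(165,275,210,335)}.items():
    im=D[n]["color"][y0:y1,x0:x1]; im=cv2.resize(im,None,fx=6,fy=6,interpolation=cv2.INTER_CUBIC)
    hsv=cv2.cvtColor(im,cv2.COLOR_RGB2HSV); m=((hsv[...,1]<45)&(hsv[...,2]<175)).astype(np.uint8)*255
    m=cv2.morphologyEx(m,cv2.MORPH_OPEN,np.ones((7,7)));
    cv2.imwrite(f"pics/m_{n}.png",m)
    c,_=cv2.findContours(m,cv2.RETR_EXTERNAL,cv2.CHAIN_APPROX_NONE)
    for k in c:
        a=cv2.contourArea(k)
        if a>3000:
            r=cv2.minAreaRect(k);M=cv2.moments(k)
            print(n,a/36,np.round([M['m10']/M['m00']/6+x0-.4,M['m01']/M['m00']/6+y0-.4],1),[round(q/6,1) for q in r[1]],round(r[2],1))
E
```

```text
top 1095.75 [251.4 189.2] [16.5, 77.2] 81.4
top 1099.4305555555557 [248.4 172.3] [16.1, 77.6] 81.5
top 2623.347222222222 [254.  179.4] [76.8, 104.8] 90.0
scene 319.3333333333333 [194.2 327.9] [56.3, 11.0] 18.9
scene 1420.263888888889 [257.3 316. ] [53.7, 49.5] 90.0
scene 4550.319444444444 [217.9 235.1] [70.7, 109.8] 90.0
```

```bash
python3 - <<'E'
from h import *
import pickle
D=pickle.load(open("D0.pkl","rb"))
for n,(x0,x1,y0,y1) in {"top":(200,305,145,222),"scene":(165,275,210,335)}.items():
    im=D[n]["color"][y0:y1,x0:x1]; im=cv2.resize(im,None,fx=6,fy=6,interpolation=cv2.INTER_CUBIC)
    hsv=cv2.cvtColor(im,cv2.COLOR_RGB2HSV)
    for t in (15,22,30,38):
      m=((hsv[...,1]<t)).astype(np.uint8)*255
      m=cv2.morphologyEx(m,cv2.MORPH_OPEN,np.ones((11,11)))
      c,_=cv2.findContours(m,cv2.RETR_EXTERNAL,cv2.CHAIN_APPROX_NONE)
      for k in c:
        a=cv2.contourArea(k)/36
        if 150<a<500:
            r=cv2.minAreaRect(k)
            print(n,t,round(a),np.round([r[0][0]/6+x0-.4,r[0][1]/6+y0-.4],1),[round(q/6,1) for q in r[1]],round(r[2],1))
    cv2.imwrite(f"pics/s_{n}.png",np.clip(hsv[...,1].astype(int)*3,0,255).astype(np.uint8))
E
```

```text
top 15 327 [225.9 193. ] [15.3, 23.9] 81.3
top 15 320 [251.9 189.1] [15.1, 23.1] 82.4
top 15 314 [277.7 185.3] [15.2, 22.4] 82.3
top 15 329 [222.4 176.3] [15.3, 24.0] 82.6
top 15 321 [248.8 172.4] [15.2, 23.3] 82.6
top 15 317 [274.9 168.4] [15.2, 23.0] 82.2
top 22 340 [225.9 193.1] [15.6, 24.3] 82.1
top 22 333 [251.8 189.2] [15.4, 23.5] 82.4
top 22 326 [277.7 185.3] [15.5, 22.7] 82.4
top 22 342 [209.3 197.4] [48.0, 19.3] 90.0
top 22 340 [222.5 176.3] [15.4, 24.3] 82.2
top 22 332 [248.8 172.4] [15.4, 23.6] 82.2
top 22 329 [274.9 168.3] [15.3, 23.2] 82.2
top 30 352 [225.8 193. ] [16.0, 24.4] 81.1
top 30 345 [251.7 189.2] [15.7, 23.9] 82.4
top 30 337 [277.7 185.4] [15.8, 23.1] 82.4
top 30 352 [222.4 176.3] [15.7, 24.4] 82.1
top 30 344 [248.7 172.3] [15.6, 23.9] 82.0
top 30 340 [274.9 168.4] [15.6, 23.4] 82.4
top 38 362 [225.8 193. ] [16.1, 24.6] 81.2
top 38 355 [251.5 189.2] [16.0, 24.8] 82.1
top 38 347 [277.6 185.4] [16.1, 23.6] 82.0
top 38 362 [222.4 176.2] [15.8, 24.7] 81.8
top 38 355 [248.8 172.3] [15.8, 24.3] 81.7
top 38 350 [274.8 168.4] [15.8, 23.8] 82.0
scene 15 489 [255.8 220.4] [21.5, 37.2] 90.0
scene 15 262 [223.7 217.3] [15.3, 26.5] 90.0
```

View pics/s_scene.png

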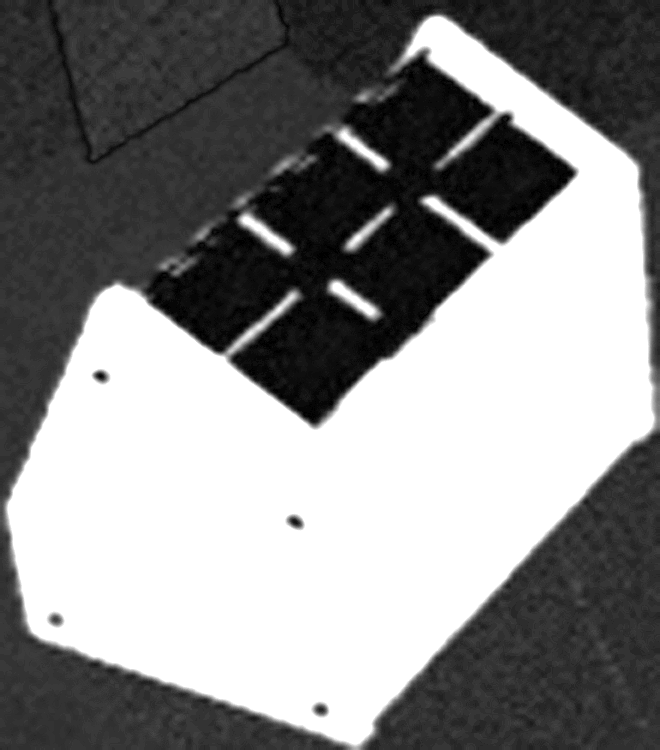

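View pics/s_top.png

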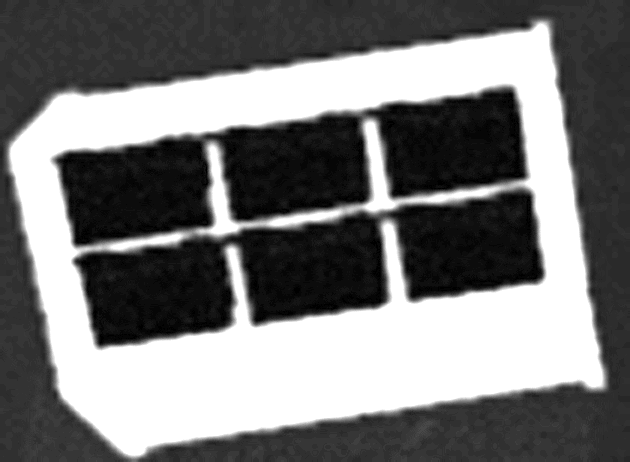

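```bash
cat >> h.py <<'E'
CX=[18.5,18.5,18.5,-18.5,-18.5,-18.5]; CY=[57,0,-57]*2
def faceR(yaw): # columns rack_face axes in world; z leans toward robot (-x) 27deg
    return R.from_euler('z',yaw,degrees=True).as_matrix()@R.from_euler('y',-27,degrees=True).as_matrix()
def cell_pt(p,i,z=0.112): # p=[x,y,z of face mouth-centre, yaw]
    return np.array(p[:3])+faceR(p[3])@np.array([CX[i]/1e3,CY[i]/1e3,z-0.112])
E
python3 - <<'E'
from h import *
import pickle
D=pickle.load(open("D0.pkl","rb"))
T=D["top"];S=D["scene"]
top=[(222.4,176.3),(248.8,172.4),(274.9,168.4),(225.9,193),(251.8,189.2),(277.7,185.3)]
sc=lambda u,v:(165+u/6-.4,210+v/6-.4)
X=[(sc(311,270),28.5),(sc(408,185),-28.5)]
def res(p,ws=1):
    r=[]
    for i,q in enumerate(top): r+=list(proj(T,cell_pt(p,i))-q)
    for q,y in X: r+=list((proj(S,np.array(p[:3])+faceR(p[3])@np.array([0,y/1e3,0]))-q)*ws)
    return np.array(r)
f=least_squares(res,[.55,.03,.12,8]);print(f.x,np.round(f.fun,2))
p=f.x
o=np.array(p[:3])-faceR(p[3])[:,2]*.112;print("face origin",o)
# tins
t=lambda u,v:(340+u/6-.4,200+v/6-.4); s=lambda u,v:(310+u/6.667-.4,190+v/6.667-.4)
for nm,a,b in (("L",[(155,328),(268,335),(262,396),(147,388)],[(312,340),(392,298),(436,316),(357,362)]),("Rt",[(513,428),(603,490),(567,540),(480,475)],[(597,212),(705,188),(728,212),(618,238)])):
    P=np.array([onz(T,t(*q),.07) for q in a]);Q=np.array([onz(S,s(*q),.07) for q in b])
    print(nm,P.mean(0),Q.mean(0));
    for W in(P,Q): 
        print(np.round(np.linalg.norm(np.diff(np.vstack([W,W[:1]]),axis=0),axis=1)*1000,0),[round(np.degrees(np.arctan2(*(W[(k+1)%4]-W[k])[1::-1])),0) for k in range(4)])
for nm,a,b,h in (("cone tip",t(405,10),s(172,62),.1),): print(nm,onz(T,a,h),onz(S,b,h))
E
```

```text
[0.66430989 0.03250269 0.13252373 8.69700538] [-0.25 -0.36 -0.27 -0.36 -0.03 -0.25 -0.37 -0.25 -0.18 -0.32 -0.03 -0.29
  1.12  0.3   0.81  0.29]
face origin [0.71457217 0.04019122 0.032731  ]
L [ 0.49988386 -0.23886129  0.07      ] [ 0.49740314 -0.23574366  0.07      ]
[42. 23. 43. 23.] [np.float64(-94.0), np.float64(173.0), np.float64(86.0), np.float64(-8.0)]
[38. 18. 39. 20.] [np.float64(-103.0), np.float64(175.0), np.float64(80.0), np.float64(-9.0)]
Rt [ 0.45497499 -0.36036432  0.07      ] [ 0.45336647 -0.35581651  0.07      ]
[40. 23. 39. 22.] [np.float64(-125.0), np.float64(143.0), np.float64(53.0), np.float64(-36.0)]
[43. 18. 43. 18.] [np.float64(-124.0), np.float64(145.0), np.float64(57.0), np.float64(-38.0)]
cone tip [ 0.626345  -0.3101541  0.1      ] [ 0.62596819 -0.30602164  0.1       ]
```

Emit:
send_rows:
  moves: "0.3 1 0 0 0 0 0.6;0.3 1 0 0 0 0 0.6"
  newtons: 25

```text
clock: 0.42
tool_pos: [0.3068, -0.5332, 0.2406]
tcp_rot: [-180.0, 0.0, 24.6]
ft_force: [1.5, 0.3, 0.4]
grip_width: 0.0801
```

Emit:
send_rows:
  moves: "0.8 1 -0.3 0 0 0.5 0.3;0.8 1 -0.3 0 0 0.5 0.3;0.8 1 -0.3 0 0 0.5 0.3"

```text
clock: 0.67
tool_pos: [0.3755, -0.4471, 0.217]
tcp_rot: [-179.9, -0.2, 40.5]
ft_force: [0.4, 0.1, 0.2]
grip_width: 0.0618
```

Emit:
send_rows:
  moves: "0.8 0.86 -0.3 0 0 0.47 0.3;0.8 0.86 -0.3 0 0 0.47 0.3;0.8 0.86 -0.3 0 0 0.47 0.3;0.8 0.86 -0.3 0 0 0.47 0.3"

```text
clock: 1.0
tool_pos: [0.4395, -0.3785, 0.1926]
tcp_rot: [-179.9, -0.2, 54.5]
ft_force: [-0.9, 0.7, 0.1]
grip_width: 0.0569
```

```bash
cat >> h.py <<'E'
def wristpose(s,d):
    T=np.eye(4);T[:3,:3]=R.from_euler('xyz',s["tcp_rot"],degrees=True).as_matrix();T[:3,3]=s["tool_pos"]
    return T@d["hand_eye"]
E
cat > shot.py <<'E'
import sys,pickle
from h import *
from cell import arm,optics
n,out=sys.argv[1:3]
s=arm.get_state();d=optics.get_image(n)
d["pose"]=wristpose(s,d) if n=="wrist" else d["pose"]
pickle.dump((s,d),open(out+".pkl","wb"))
cv2.imwrite(f"pics/{out}.png",d["color"][:,:,::-1])
print(s["clock"],np.round(s["tool_pos"],4),np.round(s["tcp_rot"],2),np.round(s["ft_force"],2),round(s["grip_width"],4),np.round(s["joints"],0))
E
python3 shot.py wrist w1
```

```text
1.0 [ 0.4395 -0.3785  0.1926] [-179.91   -0.18   54.5 ] [-0.87  0.72  0.14] 0.0569 [ 48.  22. -14. 104.   6.  56.  -4.]
```

View pics/w1.png

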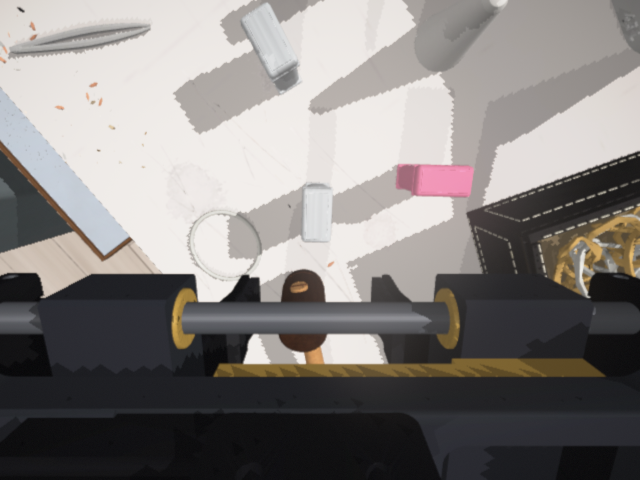

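The wrist view shows the right tin at about (317,212), aligned with the jaws, and the left tin at about (270,42). Pink is at (435,180) and will be avoided. I'll enlarge it to get the corners.

```bash
python3 - <<'E'
import cv2
i=cv2.imread("pics/w1.png")
a=cv2.resize(i[175:250,280:355],(400,400),interpolation=cv2.INTER_CUBIC)
b=cv2.resize(i[0:100,230:330],(400,400),interpolation=cv2.INTER_CUBIC)
cv2.imwrite("pics/w1c.png",cv2.hconcat([a,b]))
E
```

```text
(no output)
```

View pics/w1c.png

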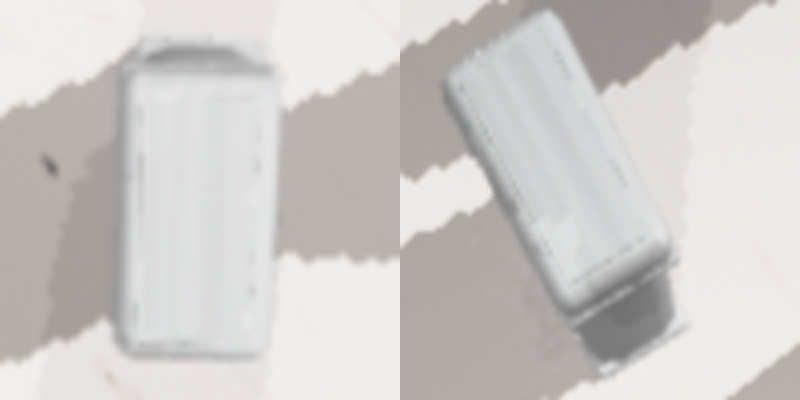

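```bash
python3 - <<'E'
from h import *
import pickle
s,d=pickle.load(open("w1.pkl","rb"))
for nm,c,k,o in(("R",[(123,68),(280,68),(270,355),(120,355)],5.333,(280,175)),("L",[(46,78),(150,11),(273,252),(172,308)],4,(230,0))):
    W=np.array([onz(d,(o[0]+u/k-.4,o[1]+v/k-.4),.069) for u,v in c])
    ax=(W[2]+W[3]-W[0]-W[1]);print(nm,W.mean(0),np.degrees(np.arctan2(ax[1],ax[0])),np.round(np.linalg.norm(np.diff(np.vstack([W,W[:1]]),axis=0),axis=1)*1000,1))
E
```

```text
R [ 0.45354429 -0.36004737  0.069     ] -126.67739293156052 [23.1 43.4 22.9 43.4]
L [ 0.4985288 -0.2394358  0.069    ] -96.2780102078007 [21.1 43.1 20.6 42.3]
```

Emit:
send_rows:
  moves: "0.175 0.231 -1 0 0 -0.03 0.3;0.175 0.231 -1 0 0 -0.03 0.3;0.175 0.231 -1 0 0 -0.03 0.3"

```text
clock: 1.3
tool_pos: [0.4464, -0.3621, 0.1074]
tcp_rot: [-179.3, -0.0, 53.1]
ft_force: [-0.7, 1.8, -0.7]
grip_width: 0.0561
```

Emit:
send_rows:
  moves: "0 0 -0.62 0 0 0 0.3;0 0 -0.62 0 0 0 0.3;0 0 -0.62 0 0 0 0.3"

```text
clock: 1.55
tool_pos: [0.4478, -0.3659, 0.0628]
tcp_rot: [-179.7, 0.1, 53.0]
ft_force: [-0.8, -0.0, -0.2]
grip_width: 0.0565
```

```bash
python3 shot.py wrist w2; python3 shot.py scene s2; python3 -c "
import cv2
a=cv2.imread('pics/s2.png')[170:290,300:460];b=cv2.imread('pics/w2.png')
cv2.imwrite('pics/s2c.png',cv2.hconcat([cv2.resize(a,(400,300)),cv2.resize(b,(400,300))]))"
```

```text
1.55 [ 0.4478 -0.3659  0.0628] [-1.7972e+02  7.0000e-02  5.2980e+01] [-0.83 -0.02 -0.24] 0.0565 [ 44.  31. -12. 109.  10.  41. -11.]
1.6 [ 0.4493 -0.3665  0.0646] [-1.7995e+02  5.0000e-02  5.2990e+01] [0.67 0.45 0.25] 0.0568 [ 44.  31. -12. 109.  10.  41. -11.]
```

View pics/s2c.png

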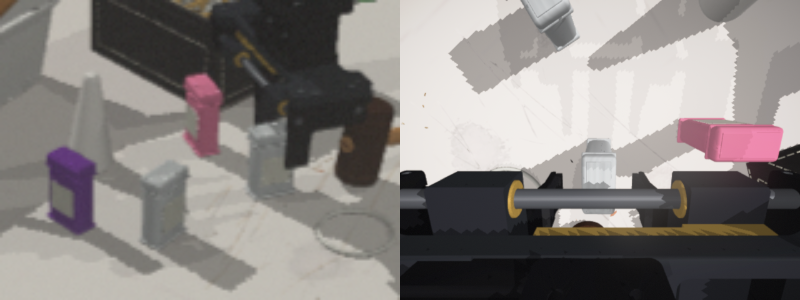

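Emit:
send_rows:
  moves: "0.056 0.079 -0.02 0 0 0.01 0.3;0.056 0.079 -0.02 0 0 0.01 0.3;0.056 0.079 -0.02 0 0 0.01 -0.9;0.056 0.079 -0.02 0 0 0.01 -0.9;0.056 0.079 -0.02 0 0 0.01 -0.9;0.056 0.079 -0.02 0 0 0.01 -0.9;0.056 0.079 -0.02 0 0 0.01 -0.9"

```text
clock: 2.23
tool_pos: [0.4547, -0.3589, 0.0625]
tcp_rot: [180.0, 0.0, 53.4]
ft_force: [-0.0, 0.2, -0.0]
grip_width: 0.0311
```

Emit:
send_rows:
  moves: "0 0 1 0 0 0 -0.9;0 0 1 0 0 0 -0.9;0 0 1 0 0 0 -0.9"

```text
clock: 2.48
tool_pos: [0.4588, -0.3613, 0.1494]
tcp_rot: [179.2, -0.0, 53.4]
ft_force: [1.6, -1.0, 0.3]
grip_width: 0.0109
```

```bash
python3 shot.py wrist w3; python3 shot.py scene s3; python3 -c "
import cv2
a=cv2.imread('pics/s3.png')[140:290,280:480];b=cv2.imread('pics/w3.png')
cv2.imwrite('pics/s3c.png',cv2.hconcat([cv2.resize(a,(400,300)),cv2.resize(b,(400,300))]))"
```

```text
2.4833 [ 0.4588 -0.3613  0.1494] [ 1.7925e+02 -2.0000e-02  5.3390e+01] [ 1.6  -1.03  0.29] 0.0109 [ 45.  24. -14. 106.   7.  50.  -9.]
2.5333 [ 0.4574 -0.3605  0.1466] [ 1.7948e+02 -1.0000e-02  5.3400e+01] [-0.41 -0.53 -0.05] 0.0087 [ 45.  24. -14. 106.   7.  50.  -9.]
```

View pics/s3c.png

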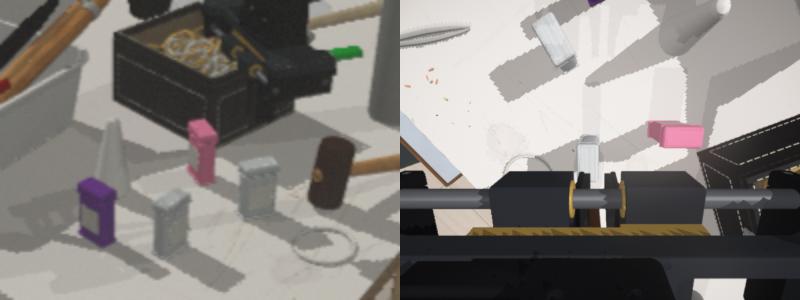

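Emit:
send_rows:
  moves: "-0.1 -0.13 0.3 0 0 0 0.2;-0.1 -0.13 0.3 0 0 0 0.2;-0.1 -0.13 0.3 0 0 0 0.2;-0.1 -0.13 0.3 0 0 0 0.2;-0.1 -0.13 0.3 0 0 0 0.2;-0.1 -0.13 0.3 0 0 0 0.2;-0.1 -0.13 0.3 0 0 0 0.2;-0.1 -0.13 0.3 0 0 0 0.2"

```text
clock: 3.25
tool_pos: [0.4468, -0.3688, 0.1658]
tcp_rot: [-179.9, -0.0, 53.4]
ft_force: [0.7, 0.2, 0.2]
grip_width: 0.049
```

```bash
python3 shot.py wrist w4; python3 -c "
import cv2
b=cv2.imread('pics/w4.png')
cv2.imwrite('pics/w4c.png',cv2.resize(b[150:270,240:400],(800,600),interpolation=cv2.INTER_CUBIC))"
```

```text
3.25 [ 0.4468 -0.3688  0.1658] [-1.7995e+02 -1.0000e-02  5.3440e+01] [0.67 0.19 0.23] 0.049 [ 46.  23. -14. 105.   7.  53.  -7.]
```

View pics/w4c.png

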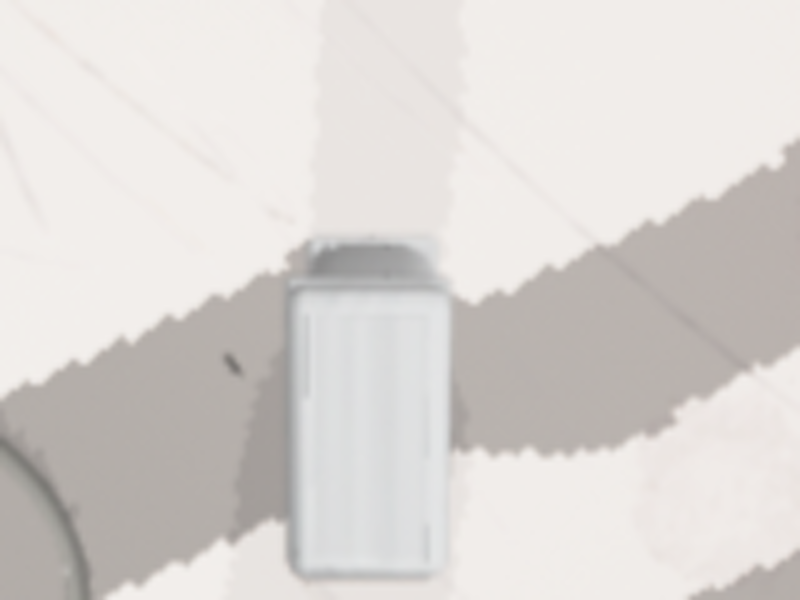

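```bash
python3 - <<'E'
from h import *
import pickle
s,d=pickle.load(open("w4.pkl","rb"))
W=np.array([onz(d,(240+u/5-.4,150+v/5-.4),.069) for u,v in [(290,285),(450,285),(444,577),(288,577)]])
ax=(W[0]+W[1]-W[2]-W[3]);print(W.mean(0),np.degrees(np.arctan2(ax[1],ax[0])), (W.mean(0)-s["tool_pos"])/.08)
E
```

```text
[ 0.45201327 -0.35857279  0.069     ] 52.63148451929188 [ 0.06538595  0.12779258 -1.21001275]
```

Emit:
send_rows:
  moves: "0.07 0.125 -1 0 0 -0.02 0.2;0.07 0.125 -1 0 0 -0.02 0.2;0.07 0.125 -1 0 0 -0.02 0.2"

```text
clock: 3.55
tool_pos: [0.4487, -0.3551, 0.08]
tcp_rot: [-179.2, -0.0, 52.9]
ft_force: [-0.9, 0.8, -0.9]
grip_width: 0.0519
```

Emit:
send_rows:
  moves: "0 0 -0.285 0 0 0 0.2;0 0 -0.285 0 0 0 0.2;0 0 -0.285 0 0 0 -0.9;0 0 -0.285 0 0 0 -0.9;0 0 -0.285 0 0 0 -0.9;0 0 -0.285 0 0 0 -0.9;0 0 -0.285 0 0 0 -0.9;0 0 -0.285 0 0 0 -0.9"

```text
clock: 4.22
tool_pos: [0.4527, -0.3595, 0.0646]
tcp_rot: [179.9, 0.0, 52.8]
ft_force: [-0.2, 0.2, 3.6]
grip_width: 0.024
```

Emit:
send_rows:
  moves: "0 0 0 0 0 0 -0.9;0 0 0 0 0 0 -0.9"

```text
clock: 4.38
tool_pos: [0.4528, -0.3595, 0.0645]
tcp_rot: [179.9, 0.0, 52.8]
ft_force: [-1.2, 1.2, 6.6]
grip_width: 0.0237
```

```bash
cat >> h.py <<'E'
P0=[0.66431,0.03250,0.13252,8.697]
def toolR(yaw,push=False):
    F=faceR(yaw)
    return np.column_stack([F[:,1],F[:,0],-F[:,2]]) if not push else None
def delta(s,pos,Rt):
    Rc=R.from_euler('xyz',s["tcp_rot"],degrees=True)
    return (np.array(pos)-s["tool_pos"])/.08, (R.from_matrix(Rt)*Rc.inv()).as_rotvec(degrees=True)/30
E
python3 - <<'E'
from h import *
from cell import arm
s=arm.get_state()
p=P0
for i in (4,1):
    pos=cell_pt(p,i,.112+.0645+.05)
    print(i,pos,delta(s,pos,toolR(p[3])),R.from_matrix(toolR(p[3])).as_euler('xyz',degrees=True))
E
```

```text
4 [0.5966317  0.02214739 0.22614142] (array([1.7984536 , 4.77071408, 2.02032617]), array([-0.22657941, -0.89347127,  1.50082739])) [153.      0.     98.697]
1 [0.62921987 0.02713234 0.24293907] (array([2.20580582, 4.8330259 , 2.23029678]), array([-0.22657941, -0.89347127,  1.50082739])) [153.      0.     98.697]
```

Emit:
send_rows:
  moves: "0 0 1 0 0 0 -0.9;0 0 1 0 0 0 -0.9"

```text
clock: 4.55
tool_pos: [0.4506, -0.3579, 0.1421]
tcp_rot: [-179.6, -0.0, 52.8]
ft_force: [0.4, -1.4, -1.8]
grip_width: 0.0241
```

Emit:
send_rows:
  moves: "0.1 1 0.9 -0.0755 -0.298 0.5 -0.9;0.1 1 0.9 -0.0755 -0.298 0.5 -0.9;0.1 1 0.9 -0.0755 -0.298 0.5 -0.9"

```text
clock: 4.8
tool_pos: [0.4605, -0.2759, 0.2178]
tcp_rot: [170.9, -2.5, 68.4]
ft_force: [-0.5, 0.5, -1.2]
grip_width: 0.0233
```

Emit:
send_rows:
  moves: "0.3 1 0.4 -0.0755 -0.298 0.5 -0.9;0.3 1 0.4 -0.0755 -0.298 0.5 -0.9;0.3 1 0.4 -0.0755 -0.298 0.5 -0.9"

```text
clock: 5.05
tool_pos: [0.4858, -0.192, 0.2498]
tcp_rot: [161.6, -2.4, 84.2]
ft_force: [-0.5, 0.5, -1.8]
grip_width: 0.0239
```

Emit:
send_rows:
  moves: "0.4 1 0 -0.0755 -0.298 0.5 -0.9;0.4 1 0 -0.0755 -0.298 0.5 -0.9;0.4 1 0 -0.0755 -0.298 0.5 -0.9"

```text
clock: 5.3
tool_pos: [0.5164, -0.1113, 0.2472]
tcp_rot: [153.0, -0.1, 99.5]
ft_force: [-0.8, 0.3, -0.9]
grip_width: 0.0238
```

Emit:
send_rows:
  moves: "0.6 1 0.3 0 0 0 -0.9;0.6 1 0.3 0 0 0 -0.9;0.6 1 0.3 0 0 0 -0.9;0.6 1 0.3 0 0 0 -0.9"

```text
clock: 5.63
tool_pos: [0.5658, -0.0344, 0.2728]
tcp_rot: [152.9, -0.0, 99.1]
ft_force: [-0.2, -0.4, -0.3]
grip_width: 0.0239
```

```bash
python3 shot.py wrist w5
```

```text
5.6333 [ 0.5658 -0.0344  0.2728] [ 1.5292e+02 -5.0000e-02  9.9120e+01] [-0.18 -0.36 -0.26] 0.0239 [ 35.   7. -36. 117.  -1.  31.  10.]
```

View pics/w5.png

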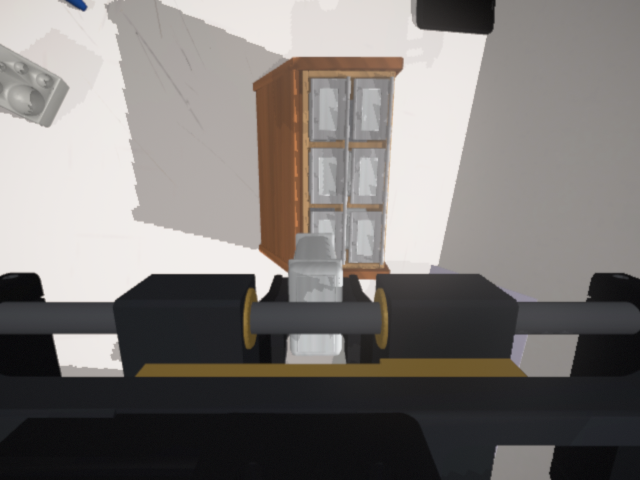

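The wrist view shows all six flaps at columns 310–388, rows 75–265, with the upper row on the right and cells 1 and 4 at the top. I'll refine the rack pose from these.

```bash
python3 - <<'E'
from h import *
import pickle
s,d=pickle.load(open("w5.pkl","rb"))
x0,x1,y0,y1=250,420,50,285
im=d["color"][y0:y1,x0:x1]; im=cv2.resize(im,None,fx=4,fy=4,interpolation=cv2.INTER_CUBIC)
hsv=cv2.cvtColor(im,cv2.COLOR_RGB2HSV)
for t in (20,30,40):
  m=(hsv[...,1]<t).astype(np.uint8)*255
  m=cv2.morphologyEx(m,cv2.MORPH_OPEN,np.ones((9,9)))
  c,_=cv2.findContours(m,cv2.RETR_EXTERNAL,cv2.CHAIN_APPROX_NONE)
  for k in c:
    a=cv2.contourArea(k)/16
    if 700<a<4500:
        r=cv2.minAreaRect(k);print(t,round(a),np.round([r[0][0]/4+x0-.4,r[0][1]/4+y0-.4],1),[round(q/4,1) for q in r[1]],round(r[2],1))
cv2.imwrite("pics/w5c.png",cv2.resize(im[:,120:],None,fx=.64,fy=.64)[:,:,::-1])
b=d["color"][60:280,290:410];cv2.imwrite("pics/w5d.png",cv2.resize(b,(327,600),interpolation=cv2.INTER_CUBIC)[:,:,::-1])
E
```

```text
(no output)
```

View pics/w5d.png

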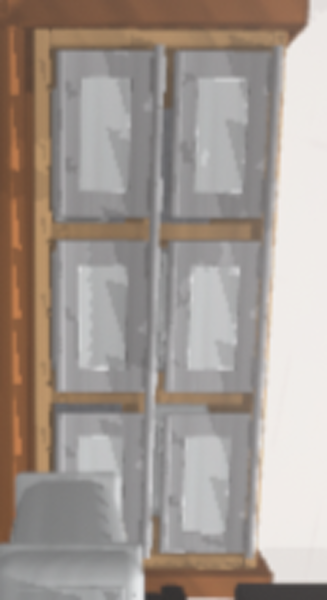

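```bash
python3 - <<'E'
from h import *
import pickle
s,d=pickle.load(open("w5.pkl","rb"))
D=pickle.load(open("D0.pkl","rb"));T=D["top"];S=D["scene"]
pts=[(53,48,-34.5,82),(53,219,-34.5,32),(53,240,-34.5,25),(52,394,-34.5,-25),(175,48,2.5,82),(172,219,2.5,32),(168,240,2.5,25),(163,394,2.5,-25),(162,410,2.5,-32),(158,553,2.5,-82)]
top=[(222.4,176.3),(248.8,172.4),(274.9,168.4),(225.9,193),(251.8,189.2),(277.7,185.3)]
sc=lambda u,v:(165+u/6-.4,210+v/6-.4)
X=[(sc(311,270),28.5),(sc(408,185),-28.5)]
def res(p,w,wt=1):
    r=[]
    F=faceR(p[3])
    for u,v,x,y in pts:
        r+=list(proj(d,np.array(p[:3])+F@np.array([x,y,0])/1e3)-(290+u/2.727-.3,60+v/2.727-.3))
    r=np.array(r)*w;q2=[]
    for i,q in enumerate(top): q2+=list(proj(T,cell_pt(p,i))-q)
    for q,y in X: q2+=list((proj(S,np.array(p[:3])+F@np.array([0,y/1e3,0]))-q)*.5)
    return np.r_[r,np.array(q2)*wt]
for w,wt in((1,0.01),(1,1),(1,2)):
    f=least_squares(res,P0,args=(w,wt));print(np.round(f.x,4));print(np.round(f.fun[:20],1),np.round(f.fun[20:]/wt,1))
E
```

```text
[0.6587 0.0326 0.1364 8.8389]
[ 0.4  0.1  0.4 -0.8  0.4 -0.2  0.7 -0.4 -0.6  0.3 -1.3 -0.6 -0.1 -0.
  0.  -0.2  0.2  1.4  0.1  0.4] [-0.8  1.7 -0.7  1.6 -0.3  1.7 -0.8  1.9 -0.5  1.7 -0.3  1.7  1.5 -0.2
  1.3 -0.2]
[0.6604 0.0328 0.1339 8.8986]
[ 0.9  1.   0.9 -0.5  0.9  0.   1.3 -0.7 -0.5  1.2 -1.2 -0.3  0.   0.2
  0.2 -0.6  0.4  1.   0.3 -0.4] [-0.6  1.3 -0.6  1.2 -0.3  1.2 -0.7  1.4 -0.4  1.2 -0.2  1.2  1.2  0.2
  1.   0.2]
[0.6623 0.0329 0.1316 8.9324]
[ 1.6  2.   1.6 -0.   1.6  0.3  2.  -0.9 -0.2  2.2 -0.9  0.1  0.4  0.5
  0.6 -0.7  0.7  0.8  0.7 -1.1] [-0.4  0.8 -0.4  0.7 -0.2  0.7 -0.4  0.9 -0.3  0.7 -0.2  0.6  0.9  0.5
  0.7  0.5]
```

```bash
python3 - <<'E'
from h import *
from cell import arm
s=arm.get_state();p=[0.6604,0.0328,0.1339,8.9]
print(R.from_matrix(faceR(8.9)).as_matrix().round(3))
for i in range(6):
    print(i+1,*[np.round(v,3) for v in delta(s,cell_pt(p,i,.112+.0645+.012),toolR(p[3]))])
E
```

```text
[[ 0.88  -0.155 -0.449]
 [ 0.138  0.988 -0.07 ]
 [ 0.454  0.     0.891]]
1 [ 0.865  1.54  -0.763] [-0.001 -0.003 -0.001]
2 [ 0.975  0.836 -0.763] [-0.001 -0.003 -0.001]
3 [ 1.086  0.132 -0.763] [-0.001 -0.003 -0.001]
4 [ 0.458  1.476 -0.973] [-0.001 -0.003 -0.001]
5 [ 0.568  0.772 -0.973] [-0.001 -0.003 -0.001]
6 [ 0.678  0.068 -0.973] [-0.001 -0.003 -0.001]
```

Emit:
send_rows:
  moves: "0.4 0.75 -0.3 0 0 0 -0.9;0.57 0.77 -0.6 0 0 0 -0.9;0.57 0.77 -0.97 0 0 0 -0.9;0.57 0.77 -0.97 0 0 0 -0.9;0.57 0.77 -0.97 0 0 0 -0.9;0.57 0.77 -0.97 0 0 0 -0.9"

```text
clock: 6.18
tool_pos: [0.6098, 0.0208, 0.1943]
tcp_rot: [153.1, 0.0, 98.6]
ft_force: [-0.1, 0.1, -1.3]
grip_width: 0.0235
```

```bash
python3 shot.py wrist w6;python3 shot.py scene s6; python3 - <<'E'
from h import *
b=cv2.imread("pics/w6.png")[60:300,240:400];a=cv2.imread("pics/s6.png")[180:330,170:300]
cv2.imwrite("pics/w6c.png",cv2.hconcat([cv2.resize(b,(400,600),interpolation=cv2.INTER_CUBIC),cv2.resize(a,(400,600)[:1]+(600,),interpolation=cv2.INTER_CUBIC)]))
E
```

```text
6.1833 [0.6098 0.0208 0.1943] [1.5307e+02 1.0000e-02 9.8570e+01] [-0.09  0.12 -1.35] 0.0235 [ 20.  16. -29. 118.  19.  22. -14.]
6.2333 [0.6104 0.0208 0.1954] [1.5294e+02 3.0000e-02 9.8540e+01] [ 0.31 -0.35 -1.13] 0.0239 [ 20.  16. -29. 118.  19.  22. -14.]
```

View pics/w6c.png

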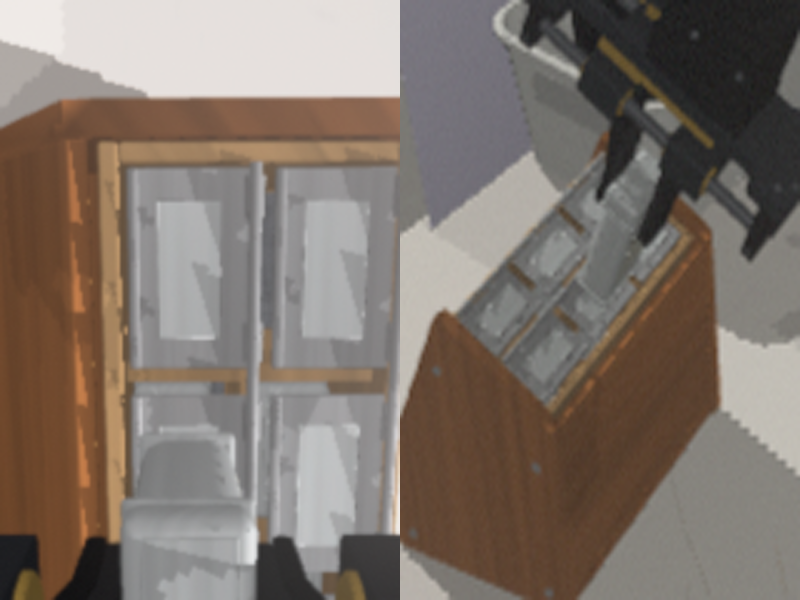

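```bash
python3 - <<'E'
from h import *
import pickle
s,d=pickle.load(open("s6.pkl","rb"));_,w=pickle.load(open("w6.pkl","rb"))
p=[0.6604,0.0328,0.1339,8.9];F=faceR(8.9)
print("tcp in face (mouth centre)",np.round(F.T@(s["tool_pos"]-np.array(p[:3]))*1e3,1), delta(s,s["tool_pos"],toolR(8.9))[1])
q=lambda u,v:(240+u/2.5-.3,60+v/2.5-.3)
def onplane(px,z):
    o,v=ray(w,px);n=F[:,2];c=np.array(p[:3])+n*z
    X=o+v*(n@(c-o))/(n@v);return np.round(F.T@(X-np.array(p[:3]))*1e3,1)
for nm,px,z in(("flap4 TL",(125,166),0),("flap4 BL",(129,368),0),("flap1 TL",(277,166),0),("flap1BL",(273,368),0),("flap5 TL",(132,395),0),("flap2 TL",(272,395),0),("foot L",(138,435),.012),("foot R",(235,435),.012)):
    print(nm,onplane(q(*px),z))
E
```

```text
tcp in face (mouth centre) [-17.8  -4.2  78. ] [0.000673   0.00198986 0.01202727]
flap4 TL [-34.6  82.5  -0. ]
flap4 BL [-34.7  32.2   0. ]
flap1 TL [ 3.1 82.4 -0. ]
flap1BL [ 3.2 32.1  0. ]
flap5 TL [-34.  25.   0.]
flap2 TL [ 3.1 24.9  0. ]
foot L [-31.9  16.9  12. ]
foot R [-7.3 16.8 12. ]
```

Emit:
send_rows:
  moves: "-0.004 0.059 0.003 0 0 0.01 -0.9;-0.004 0.059 0.003 0 0 0.01 -0.9;0.03 0.064 -0.065 0 0 0.01 -0.9;0.064 0.069 -0.13 0 0 0.01 -0.9;0.098 0.075 -0.2 0 0 0.01 -0.9;0.131 0.08 -0.264 0 0 0.01 -0.9;0.131 0.08 -0.264 0 0 0.01 -0.9;0.131 0.08 -0.264 0 0 0.01 -0.9"

```text
clock: 6.95
tool_pos: [0.62, 0.029, 0.1717]
tcp_rot: [153.2, -0.0, 99.0]
ft_force: [-0.8, -0.4, -2.2]
grip_width: 0.024
```

```bash
cat > st.py <<'E'
from h import *
from cell import arm
s=arm.get_state();p=[0.6604,0.0328,0.1339,8.9];F=faceR(8.9)
t=F.T@(s["tool_pos"]-np.array(p[:3]))*1e3
print("face tcp mm",np.round(t,1),"foot depth",round(64.5-t[2],1),"tip depth",round(19-t[2],1),"Fface",np.round(F.T@s["ft_force"],1),"rot",np.round(s["tcp_rot"],1),"w",round(s["grip_width"],4),"t",s["clock"])
E
python3 st.py; python3 shot.py wrist w7;python3 -c "
import cv2
cv2.imwrite('pics/w7c.png',cv2.resize(cv2.imread('pics/w7.png')[60:300,240:400],(400,600)))"
```

```text
face tcp mm [-18.9   2.5  52.1] foot depth 12.4 tip depth -33.1 Fface [-1.8 -0.3 -1.6] rot [153.2  -0.   99. ] w 0.024 t 6.95
6.95 [0.62   0.029  0.1717] [ 1.5317e+02 -4.0000e-02  9.9000e+01] [-0.8  -0.45 -2.2 ] 0.024 [ 16.  19. -27. 118.  23.  20. -18.]
```

View pics/w7c.png

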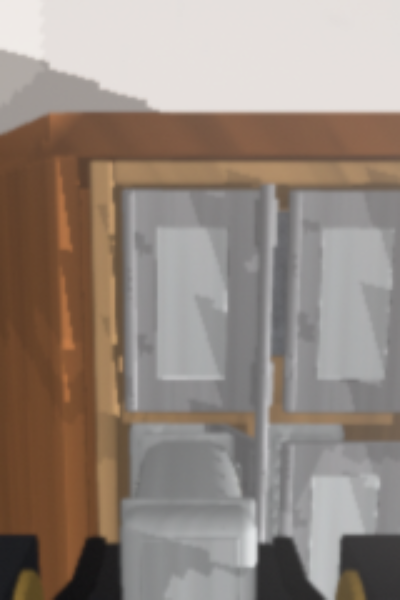

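Emit:
send_rows:
  moves: "0.003 -0.018 0 0 0 0 -0.9;0.035 -0.013 -0.065 0 0 0 -0.9;0.065 -0.009 -0.12 0 0 0 -0.9;0.095 -0.004 -0.18 0 0 0 -0.9;0.119 0 -0.229 0 0 0 -0.9;0.119 0 -0.229 0 0 0 -0.9;0.119 0 -0.229 0 0 0 -0.9"

```text
clock: 7.58
tool_pos: [0.6299, 0.029, 0.154]
tcp_rot: [153.1, -0.0, 99.0]
ft_force: [-0.6, -0.5, -1.6]
grip_width: 0.0237
```

```bash
python3 st.py
```

```text
face tcp mm [-18.2   1.   31.8] foot depth 32.7 tip depth -12.8 Fface [-1.4 -0.4 -1.1] rot [153.1  -0.   99. ] w 0.0237 t 7.5833
```

Emit:
send_rows:
  moves: "0.011 0.002 -0.022 0 0 0 -0.9;0.022 0.003 -0.045 0 0 0 -0.9;0.034 0.005 -0.067 0 0 0 -0.9;0.034 0.005 -0.067 0 0 0 -0.9;0.034 0.005 -0.067 0 0 0 -0.9"

```text
clock: 8.0
tool_pos: [0.6329, 0.0293, 0.1495]
tcp_rot: [153.0, -0.0, 99.0]
ft_force: [-1.2, -0.3, 0.6]
grip_width: 0.0244
```

```bash
python3 st.py
```

```text
face tcp mm [-17.6   0.8  26.5] foot depth 38.0 tip depth -7.5 Fface [-0.8 -0.1  1.1] rot [153.  -0.  99.] w 0.0244 t 8.0
```

Emit:
send_rows:
  moves: "0.008 0.001 -0.016 0 0 0 -0.9;0.017 0.003 -0.033 0 0 0 -0.9;0.017 0.003 -0.033 0 0 0 -0.9;0.017 0.003 -0.033 0 0 0 -0.9"

```text
clock: 8.33
tool_pos: [0.6344, 0.0295, 0.1473]
tcp_rot: [153.0, 0.0, 99.0]
ft_force: [-5.1, -1.0, 5.1]
grip_width: 0.0235
```

```bash
python3 st.py
```

```text
face tcp mm [-17.3   0.7  23.8] foot depth 40.7 tip depth -4.8 Fface [-2.3 -0.2  6.9] rot [153.   0.  99.] w 0.0235 t 8.3333
```

Contact at 37–38 mm depth, with a stiffness of about 2.2 N/mm, matches a stored tin on foam. Cell 5 is taken, so I'll retract and try cell 2.

Emit:
send_rows:
  moves: "-0.14 -0.022 0.278 0 0 0 -0.9;-0.281 -0.044 0.557 0 0 0 -0.9;-0.281 -0.044 0.557 0 0 0 -0.9;0.126 0.02 0.767 0 0 0 -0.9;0.126 0.02 0.767 0 0 0 -0.9;0.126 0.02 0.767 0 0 0 -0.9"

```text
clock: 8.83
tool_pos: [0.646, 0.0313, 0.2085]
tcp_rot: [152.9, -0.0, 99.0]
ft_force: [-0.6, 0.4, -2.1]
grip_width: 0.0234
```

```bash
python3 st.py; python3 shot.py wrist w8;python3 -c "
import cv2
cv2.imwrite('pics/w8c.png',cv2.resize(cv2.imread('pics/w8.png')[60:300,240:400],(400,600)))"
```

```text
face tcp mm [21.   0.7 73. ] foot depth -8.5 tip depth -54.0 Fface [-1.4  0.5 -1.6] rot [152.9  -0.   99. ] w 0.0234 t 8.8333
8.8333 [0.646  0.0313 0.2085] [ 1.5289e+02 -5.0000e-02  9.8970e+01] [-0.62  0.37 -2.06] 0.0234 [ 19.  19. -30. 112.  20.  25. -15.]
```

View pics/w8c.png

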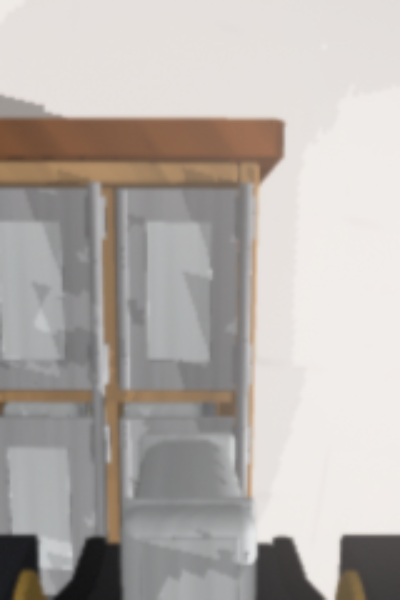

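Emit:
send_rows:
  moves: "-0.024 -0.004 -0.012 0 0 0 -0.9;-0.024 -0.004 -0.012 0 0 0 -0.9;0.02 0.003 -0.1 0 0 0 -0.9;0.065 0.01 -0.19 0 0 0 -0.9;0.11 0.017 -0.28 0 0 0 -0.9;0.16 0.025 -0.38 0 0 0 -0.9;0.209 0.032 -0.476 0 0 0 -0.9;0.209 0.032 -0.476 0 0 0 -0.9"

```text
clock: 9.55
tool_pos: [0.6605, 0.0337, 0.1672]
tcp_rot: [153.3, -0.1, 99.0]
ft_force: [-0.2, 0.4, -2.7]
grip_width: 0.0238
```

```bash
python3 st.py
```

```text
face tcp mm [15.3  0.9 29.5] foot depth 35.0 tip depth -10.5 Fface [-1.4  0.4 -2.3] rot [ 1.533e+02 -1.000e-01  9.900e+01] w 0.0238 t 9.55
```

Emit:
send_rows:
  moves: "0.011 0.002 -0.022 0 0 0 -0.9;0.022 0.003 -0.045 0 0 0 -0.9;0.034 0.005 -0.067 0 0 0 -0.9;0.045 0.007 -0.089 0 0 0 -0.9;0.045 0.007 -0.089 0 0 0 -0.9;0.045 0.007 -0.089 0 0 0 -0.9"

```text
clock: 10.05
tool_pos: [0.6647, 0.0343, 0.1637]
tcp_rot: [153.0, 0.0, 99.0]
ft_force: [-3.9, -0.8, 5.0]
grip_width: 0.0239
```

```bash
python3 st.py
```

```text
face tcp mm [17.5  0.8 24.5] foot depth 40.0 tip depth -5.5 Fface [-1.3 -0.2  6.2] rot [153.   0.  99.] w 0.0239 t 10.05
```

Emit:
send_rows:
  moves: "-0.14 -0.022 0.273 0 0 0 -0.9;-0.275 -0.043 0.546 0 0 0 -0.9;-0.275 -0.043 0.546 0 0 0 -0.9;-0.385 0.661 0.546 0 0 0 -0.9;-0.385 0.661 0.546 0 0 0 -0.9;-0.385 0.661 0.546 0 0 0 -0.9;-0.385 0.661 0.546 0 0 0 -0.9"

```text
clock: 10.63
tool_pos: [0.6335, 0.0885, 0.206]
tcp_rot: [153.1, -0.0, 99.1]
ft_force: [-0.3, 0.2, -1.4]
grip_width: 0.0234
```

```bash
python3 st.py; python3 shot.py wrist w9;python3 -c "
import cv2
cv2.imwrite('pics/w9c.png',cv2.resize(cv2.imread('pics/w9.png')[60:300,240:400],(400,600)))"
```

```text
face tcp mm [16.7 59.1 72.4] foot depth -7.9 tip depth -53.4 Fface [-0.9  0.3 -1.2] rot [153.1  -0.   99.1] w 0.0234 t 10.6333
10.6333 [0.6335 0.0885 0.206 ] [ 1.5305e+02 -2.0000e-02  9.9140e+01] [-0.34  0.22 -1.45] 0.0234 [ 10.  18. -27. 114.  24.  25. -24.]
```

View pics/w9c.png

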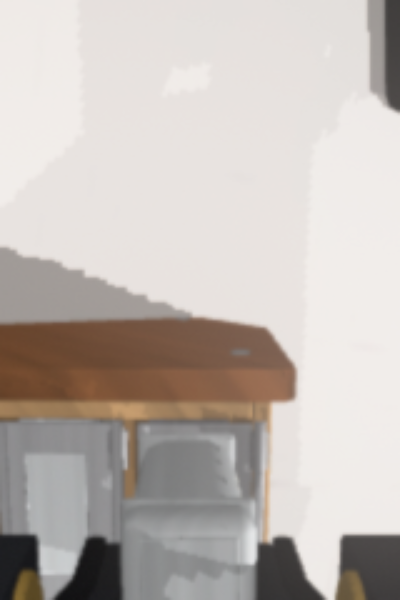

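Emit:
send_rows:
  moves: "0.024 -0.011 0.011 0 0 0 -0.9;0.024 -0.011 0.011 0 0 0 -0.9;0.07 -0.004 -0.08 0 0 0 -0.9;0.115 0.003 -0.17 0 0 0 -0.9;0.16 0.01 -0.26 0 0 0 -0.9;0.207 0.018 -0.352 0 0 0 -0.9;0.253 0.025 -0.443 0 0 0 -0.9;0.253 0.025 -0.443 0 0 0 -0.9"

```text
clock: 11.35
tool_pos: [0.6536, 0.089, 0.1684]
tcp_rot: [153.2, -0.0, 99.0]
ft_force: [0.0, -0.5, -2.9]
grip_width: 0.0238
```

```bash
python3 st.py
```

```text
face tcp mm [17.4 56.6 29.8] foot depth 34.7 tip depth -10.8 Fface [-1.4 -0.5 -2.6] rot [153.2  -0.   99. ] w 0.0238 t 11.35
```

Emit:
send_rows:
  moves: "0.011 0.002 -0.022 0 0 0 -0.9;0.022 0.003 -0.045 0 0 0 -0.9;0.034 0.005 -0.067 0 0 0 -0.9;0.045 0.007 -0.089 0 0 0 -0.9;0.045 0.007 -0.089 0 0 0 -0.9;0.045 0.007 -0.089 0 0 0 -0.9"

```text
clock: 11.85
tool_pos: [0.6575, 0.0896, 0.1639]
tcp_rot: [153.1, -0.0, 99.0]
ft_force: [-0.8, 0.1, -1.6]
grip_width: 0.0239
```

```bash
python3 st.py
```

```text
face tcp mm [18.9 56.5 24. ] foot depth 40.5 tip depth -5.0 Fface [-1.5  0.2 -1.1] rot [153.1  -0.   99. ] w 0.0239 t 11.85
```

Cell 1 shows no contact at 40.5 mm, so it is free. I'll release and look.

Emit:
send_rows:
  moves: "0 0 0 0 0 0 -0.1;0 0 0 0 0 0 -0.1;0 0 0 0 0 0 -0.1;0 0 0 0 0 0 -0.1;0 0 0 0 0 0 -0.1"

```text
clock: 12.27
tool_pos: [0.658, 0.0897, 0.1644]
tcp_rot: [153.0, -0.0, 99.0]
ft_force: [-0.7, 0.5, 0.7]
grip_width: 0.0382
```

Emit:
send_rows:
  moves: "-0.225 -0.035 0.446 0 0 0 -0.1;-0.45 -0.07 0.89 0 0 0 -0.6;-0.45 -0.07 0.89 0 0 0 -1;-0.45 -0.07 0.89 0 0 0 -1"

```text
clock: 12.6
tool_pos: [0.6224, 0.0841, 0.2381]
tcp_rot: [152.7, 0.0, 99.0]
ft_force: [0.7, 0.2, -0.6]
grip_width: 0.0264
```

```bash
python3 st.py; python3 shot.py wrist w10;python3 shot.py scene s10; python3 - <<'E'
from h import *
b=cv2.imread("pics/w10.png");a=cv2.imread("pics/s10.png")[180:330,160:290]
cv2.imwrite("pics/w10c.png",cv2.hconcat([cv2.resize(b,(450,338),interpolation=cv2.INTER_CUBIC),cv2.resize(a,(293,338),interpolation=cv2.INTER_CUBIC)]))
E
```

```text
face tcp mm [ 20.9  56.6 106.3] foot depth -41.8 tip depth -87.3 Fface [ 0.3  0.1 -0.8] rot [152.7   0.   99. ] w 0.0264 t 12.6
12.6 [0.6224 0.0841 0.2381] [1.5274e+02 3.0000e-02 9.8970e+01] [ 0.67  0.19 -0.59] 0.0264 [ 14.  15. -30. 113.  21.  28. -21.]
12.65 [0.6218 0.0836 0.2362] [1.5293e+02 2.0000e-02 9.8950e+01] [-0.15 -0.45 -0.21] 0.0228 [ 14.  15. -30. 113.  21.  28. -21.]
```

View pics/w10c.png

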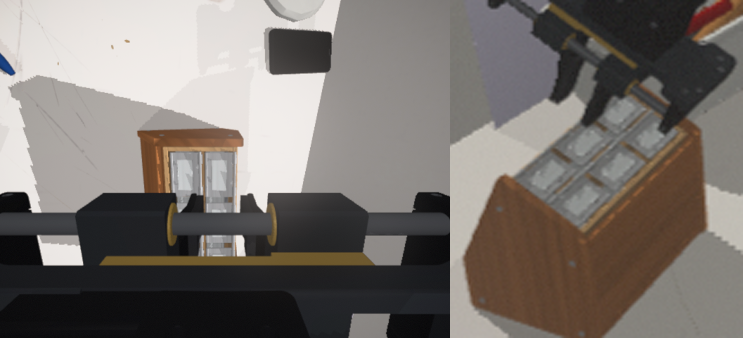

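```bash
python3 - <<'E'
from h import *
b=cv2.imread("pics/w10.png")[170:290,180:360];a=cv2.imread("pics/s10.png")[200:290,165:255]
cv2.imwrite("pics/w10d.png",cv2.hconcat([cv2.resize(b,(400,267),interpolation=cv2.INTER_CUBIC),cv2.resize(a,(267,267),interpolation=cv2.INTER_CUBIC)]))
E
```

```text
(no output)
```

View pics/w10d.png

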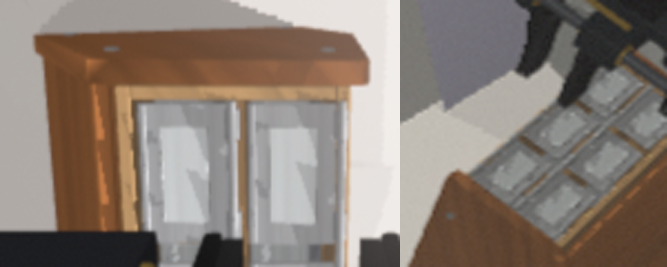

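Flap 1 is shut in both views, so the first 34 mm are clear and tin 1 is home. On to the second tin.

```bash
python3 - <<'E'
from h import *
from cell import arm
s=arm.get_state()
print(delta(s,[.497,-.255,.165],R.from_euler('xyz',[180,0,83.7],degrees=True).as_matrix()))
E
```

```text
(array([-1.55528429, -4.2318263 , -0.87372028]), array([-0.02063705,  0.90048392, -0.49903995]))
```

Emit:
send_rows:
  moves: "-0.5 -1 0.2 0 0 0 0.2;-0.5 -1 0.2 0 0 0 0.2;-0.5 -1 0.2 0 0 0 0.2"

```text
clock: 12.95
tool_pos: [0.5792, -0.0035, 0.2491]
tcp_rot: [153.3, 0.1, 98.5]
ft_force: [0.2, -0.7, -1.1]
grip_width: 0.0315
```

Emit:
send_rows:
  moves: "-0.5 -1 0 -0.007 0.3 -0.166 0.2;-0.5 -1 0 -0.007 0.3 -0.166 0.2;-0.5 -1 0 -0.007 0.3 -0.166 0.2"

```text
clock: 13.2
tool_pos: [0.5405, -0.083, 0.2499]
tcp_rot: [162.2, -0.8, 93.4]
ft_force: [0.7, 0.2, -0.5]
grip_width: 0.0487
```

Emit:
send_rows:
  moves: "-0.5 -1 -0.3 -0.007 0.3 -0.166 0.2;-0.5 -1 -0.3 -0.007 0.3 -0.166 0.2;-0.5 -1 -0.3 -0.007 0.3 -0.166 0.2"

```text
clock: 13.45
tool_pos: [0.4995, -0.1617, 0.2241]
tcp_rot: [171.4, -0.8, 88.4]
ft_force: [0.3, -0.4, -0.0]
grip_width: 0.0517
```

Emit:
send_rows:
  moves: "-0.05 -1 -0.77 -0.007 0.3 -0.166 0.2;-0.05 -1 -0.77 -0.007 0.3 -0.166 0.2;-0.05 -1 -0.77 -0.007 0.3 -0.166 0.2;-0.05 -1 -0.77 -0.007 0.3 -0.166 0.2"

```text
clock: 13.78
tool_pos: [0.4951, -0.2391, 0.1607]
tcp_rot: [-179.6, -0.1, 83.5]
ft_force: [-1.2, -0.2, 0.4]
grip_width: 0.0522
```

Emit:
send_rows:
  moves: "0 -0.23 0 0 0 0 0.2;0 -0.23 0 0 0 0 0.2;0 -0.23 0 0 0 0 0.2"

```text
clock: 14.03
tool_pos: [0.4975, -0.2536, 0.1653]
tcp_rot: [180.0, -0.1, 83.7]
ft_force: [0.3, 0.9, -0.4]
grip_width: 0.0523
```

```bash
python3 shot.py wrist w11; python3 -c "
import cv2
b=cv2.imread('pics/w11.png')
cv2.imwrite('pics/w11c.png',cv2.resize(b[150:270,240:400],(800,600),interpolation=cv2.INTER_CUBIC))"
```

```text
14.0333 [ 0.4975 -0.2536  0.1653] [ 1.7997e+02 -7.0000e-02  8.3740e+01] [ 0.33  0.85 -0.43] 0.0523 [ 42.  23. -24. 107.  11.  52.   6.]
```

View pics/w11c.png

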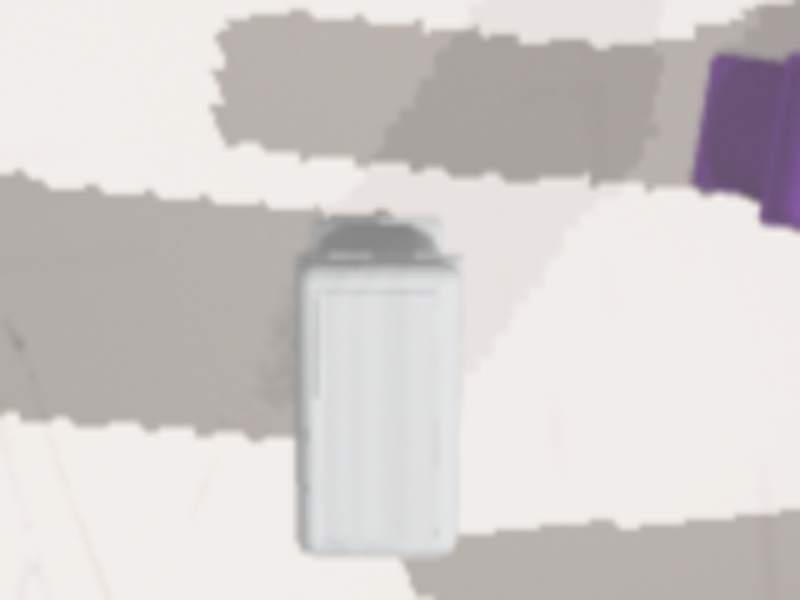

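View pics/w11.png

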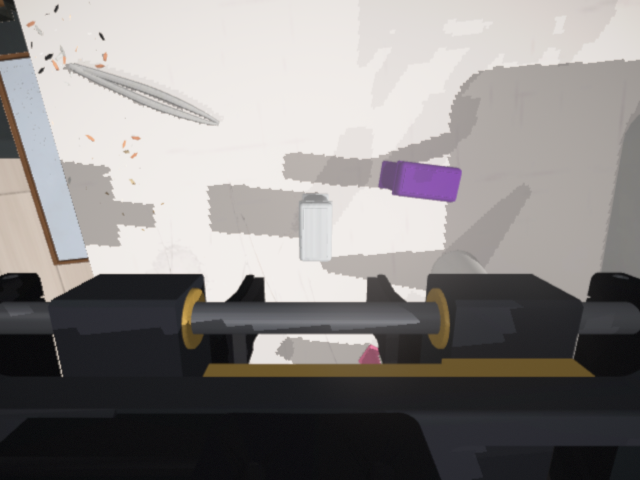

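The silver tin is at (316,231) between the jaws, and purple, at (425,180), stays clear of them.

```bash
python3 - <<'E'
from h import *
import pickle
s,d=pickle.load(open("w11.pkl","rb"))
W=np.array([onz(d,(240+u/5-.4,150+v/5-.4),.069) for u,v in [(299,262),(460,262),(454,553),(300,553)]])
ax=(W[0]+W[1]-W[2]-W[3]);print(W.mean(0),np.degrees(np.arctan2(ax[1],ax[0])), (W.mean(0)-s["tool_pos"])/.08)
E
```

```text
[ 0.49844979 -0.23826384  0.069     ] 83.30834748782411 [ 0.01197652  0.1918637  -1.20397759]
```

Emit:
send_rows:
  moves: "0.012 0.19 -1 0 0 0 0.15;0.012 0.19 -1 0 0 0 0.15;0.012 0.19 -1 0 0 0 0.15"

```text
clock: 14.33
tool_pos: [0.4941, -0.2343, 0.0801]
tcp_rot: [-179.4, -0.3, 84.0]
ft_force: [-0.8, -0.1, -1.3]
grip_width: 0.0504
```

Emit:
send_rows:
  moves: "0 0 -0.26 0 0 0 0.15;0 0 -0.26 0 0 0 0.15;0 0 -0.26 0 0 0 -0.9;0 0 -0.26 0 0 0 -0.9;0 0 -0.26 0 0 0 -0.9;0 0 -0.26 0 0 0 -0.9;0 0 -0.26 0 0 0 -0.9;0 0 -0.26 0 0 0 -0.9"

```text
clock: 15.0
tool_pos: [0.499, -0.2395, 0.0657]
tcp_rot: [179.9, 0.0, 83.7]
ft_force: [-0.4, -0.2, 5.3]
grip_width: 0.0236
```

Emit:
send_rows:
  moves: "0 0 0 0 0 0 -0.9;0 0 0 0 0 0 -0.9"

```text
clock: 15.17
tool_pos: [0.499, -0.2395, 0.0657]
tcp_rot: [179.9, 0.0, 83.7]
ft_force: [-1.1, 0.3, 6.5]
grip_width: 0.0242
```

```bash
python3 - <<'E'
from h import *
from cell import arm
s=arm.get_state();p=[0.6604,0.0328,0.1339,8.9]
for i in(2,3,5): print(i+1,*[np.round(v,3) for v in delta(s,cell_pt(p,i,.112+.0645+.01),toolR(p[3]))])
E
```

```text
3 [1.914 2.666 1.788] [ 0.021 -0.9    0.496]
4 [1.286 4.01  1.578] [ 0.021 -0.9    0.496]
6 [1.507 2.602 1.578] [ 0.021 -0.9    0.496]
```

Emit:
send_rows:
  moves: "0 0 1 0 0 0 -0.9;0 0 1 0 0 0 -0.9"

```text
clock: 15.33
tool_pos: [0.4966, -0.2384, 0.1435]
tcp_rot: [-179.7, -0.2, 83.8]
ft_force: [1.5, -0.1, -1.7]
grip_width: 0.024
```

Emit:
send_rows:
  moves: "0.2 0.7 1 0.007 -0.3 0.165 -0.9;0.2 0.7 1 0.007 -0.3 0.165 -0.9;0.2 0.7 1 0.007 -0.3 0.165 -0.9"

```text
clock: 15.58
tool_pos: [0.5152, -0.1804, 0.2289]
tcp_rot: [170.6, -0.7, 89.0]
ft_force: [0.2, 0.8, -1.8]
grip_width: 0.0238
```

Emit:
send_rows:
  moves: "0.3 1 0.3 0.007 -0.3 0.165 -0.9;0.3 1 0.3 0.007 -0.3 0.165 -0.9;0.3 1 0.3 0.007 -0.3 0.165 -0.9"

```text
clock: 15.83
tool_pos: [0.5385, -0.0956, 0.2506]
tcp_rot: [161.8, -0.9, 94.4]
ft_force: [-0.0, 0.3, -1.7]
grip_width: 0.0238
```

Emit:
send_rows:
  moves: "0.6 0.95 0 0.007 -0.3 0.165 -0.9;0.6 0.95 0 0.007 -0.3 0.165 -0.9;0.6 0.95 0 0.007 -0.3 0.165 -0.9;0.6 0.95 0 0.007 -0.3 0.165 -0.9"

```text
clock: 16.17
tool_pos: [0.5862, -0.0238, 0.2481]
tcp_rot: [153.1, -0.1, 99.2]
ft_force: [0.6, 0.3, -2.2]
grip_width: 0.024
```

Emit:
send_rows:
  moves: "0.8 0.02 0 0 0 0 -0.9;0.8 0.02 -0.25 0 0 0 -0.9;0.8 0.02 -0.5 0 0 0 -0.9;0.8 0.02 -0.5 0 0 0 -0.9;0.8 0.02 -0.5 0 0 0 -0.9"

```text
clock: 16.58
tool_pos: [0.6489, -0.0269, 0.2066]
tcp_rot: [153.3, -0.1, 98.8]
ft_force: [1.3, 0.1, -1.8]
grip_width: 0.0239
```

```bash
python3 st.py; python3 shot.py wrist w12;python3 -c "
import cv2
cv2.imwrite('pics/w12c.png',cv2.resize(cv2.imread('pics/w12.png')[60:300,240:400],(400,600)))"
```

```text
face tcp mm [ 14.6 -57.2  74.1] foot depth -9.6 tip depth -55.1 Fface [ 0.3 -0.1 -2.2] rot [ 1.533e+02 -1.000e-01  9.880e+01] w 0.0239 t 16.5833
16.5833 [ 0.6489 -0.0269  0.2066] [ 1.5334e+02 -7.0000e-02  9.8820e+01] [ 1.3   0.07 -1.8 ] 0.0239 [ 26.  20. -31. 112.  15.  26.  -5.]
```

View pics/w12c.png

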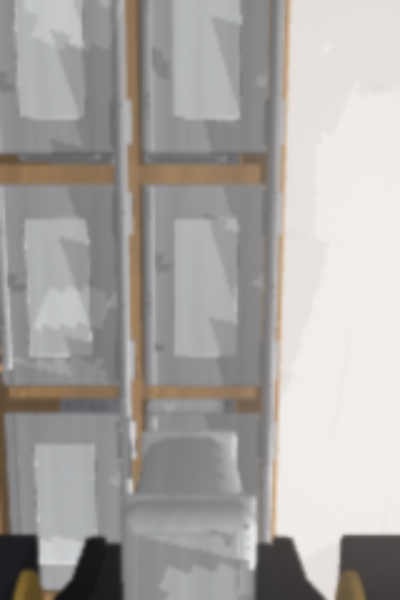

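Emit:
send_rows:
  moves: "0.044 0.019 0.024 0 0 0 -0.9;0.044 0.019 0.024 0 0 0 -0.9;0.044 0.019 0.024 0 0 0 -0.9"

```text
clock: 16.88
tool_pos: [0.6546, -0.0242, 0.2123]
tcp_rot: [152.9, 0.0, 98.9]
ft_force: [-0.5, 1.6, -1.6]
grip_width: 0.0242
```

```bash
python3 st.py
```

```text
face tcp mm [ 22.6 -55.4  76.4] foot depth -11.9 tip depth -57.4 Fface [-1.   1.6 -1.3] rot [152.9   0.   98.9] w 0.0242 t 16.8833
```

Emit:
send_rows:
  moves: "-0.038 -0.016 -0.02 0 0 0 -0.9;-0.038 -0.016 -0.02 0 0 0 -0.9;-0.038 -0.016 -0.02 0 0 0 -0.9;0.013 -0.008 -0.12 0 0 0 -0.9;0.063 0 -0.22 0 0 0 -0.9;0.114 0.007 -0.321 0 0 0 -0.9;0.164 0.015 -0.42 0 0 0 -0.9;0.215 0.023 -0.521 0 0 0 -0.9"

```text
clock: 17.55
tool_pos: [0.6714, -0.022, 0.1673]
tcp_rot: [153.1, -0.1, 98.9]
ft_force: [-3.7, -0.5, 2.1]
grip_width: 0.0235
```

```bash
python3 st.py
```

```text
face tcp mm [ 17.3 -55.8  28.6] foot depth 35.9 tip depth -9.6 Fface [-2.4  0.   3.6] rot [ 1.531e+02 -1.000e-01  9.890e+01] w 0.0235 t 17.55
```

Emit:
send_rows:
  moves: "0 0 0 0 0 0 -0.9;0.015 0.002 -0.03 0 0 0 -0.9;0.03 0.004 -0.06 0 0 0 -0.9;0.045 0.007 -0.089 0 0 0 -0.9;0.045 0.007 -0.089 0 0 0 -0.9;0.045 0.007 -0.089 0 0 0 -0.9"

```text
clock: 18.05
tool_pos: [0.6741, -0.0216, 0.1627]
tcp_rot: [153.1, 0.0, 98.9]
ft_force: [-8.8, 0.1, 9.1]
grip_width: 0.0237
```

```bash
python3 st.py
```

```text
face tcp mm [ 17.7 -55.8  23.3] foot depth 41.2 tip depth -4.3 Fface [-3.6  1.5 12.1] rot [153.1   0.   98.9] w 0.0237 t 18.05
```

Cell 3 is taken too: 12 N on foam, contact at about 36 mm. Cell 6 is next.

Emit:
send_rows:
  moves: "-0.14 -0.022 0.278 0 0 0 -0.9;-0.281 -0.044 0.557 0 0 0 -0.9;-0.281 -0.044 0.557 0 0 0 -0.9;-0.682 -0.107 0.35 0 0 0 -0.9;-0.682 -0.107 0.35 0 0 0 -0.9;-0.682 -0.107 0.35 0 0 0 -0.9;-0.682 -0.107 0.35 0 0 0 -0.9"

```text
clock: 18.63
tool_pos: [0.6208, -0.0303, 0.1897]
tcp_rot: [153.0, -0.0, 98.9]
ft_force: [1.2, -0.6, -2.3]
grip_width: 0.024
```

```bash
python3 st.py; python3 shot.py wrist w13;python3 -c "
import cv2
cv2.imwrite('pics/w13c.png',cv2.resize(cv2.imread('pics/w13.png')[60:300,240:400],(400,600)))"
```

```text
face tcp mm [-18.2 -56.2  71.9] foot depth -7.4 tip depth -52.9 Fface [-0.1 -0.8 -2.5] rot [153.   -0.   98.9] w 0.024 t 18.6333
18.6333 [ 0.6208 -0.0303  0.1897] [ 1.5299e+02 -4.0000e-02  9.8880e+01] [ 1.18 -0.62 -2.27] 0.024 [ 27.  18. -32. 116.  15.  22.  -5.]
```

View pics/w13c.png

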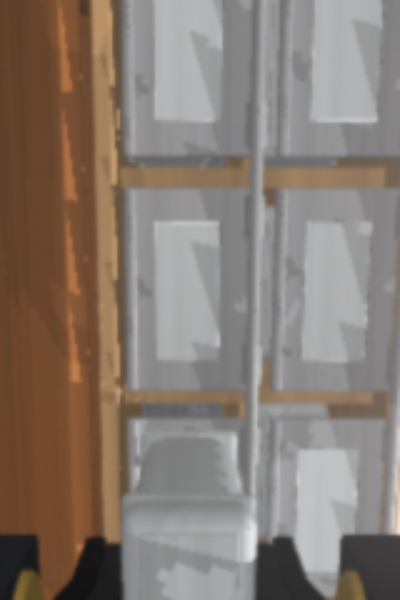

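Emit:
send_rows:
  moves: "-0.005 -0.001 -0.003 0 0 0 -0.9;0.04 0.006 -0.093 0 0 0 -0.9;0.085 0.013 -0.183 0 0 0 -0.9;0.13 0.02 -0.273 0 0 0 -0.9;0.176 0.027 -0.363 0 0 0 -0.9;0.222 0.034 -0.453 0 0 0 -0.9;0.222 0.034 -0.453 0 0 0 -0.9"

```text
clock: 19.27
tool_pos: [0.6378, -0.0271, 0.1512]
tcp_rot: [153.2, -0.1, 98.9]
ft_force: [-0.2, -0.9, -2.3]
grip_width: 0.0236
```

```bash
python3 st.py
```

```text
face tcp mm [-20.3 -55.7  29.8] foot depth 34.7 tip depth -10.8 Fface [-1.3 -0.9 -1.9] rot [ 1.532e+02 -1.000e-01  9.890e+01] w 0.0236 t 19.2667
```

Emit:
send_rows:
  moves: "0.011 0.002 -0.022 0 0 0 -0.9;0.022 0.003 -0.045 0 0 0 -0.9;0.034 0.005 -0.067 0 0 0 -0.9;0.045 0.007 -0.089 0 0 0 -0.9;0.045 0.007 -0.089 0 0 0 -0.9;0.045 0.007 -0.089 0 0 0 -0.9"

```text
clock: 19.77
tool_pos: [0.6416, -0.027, 0.1464]
tcp_rot: [153.0, -0.0, 98.9]
ft_force: [0.6, 0.5, -1.3]
grip_width: 0.0236
```

```bash
python3 st.py
```

```text
face tcp mm [-19.1 -56.2  23.8] foot depth 40.7 tip depth -4.8 Fface [-0.   0.4 -1.4] rot [153.   -0.   98.9] w 0.0236 t 19.7667
```

Cell 6 is free, with no contact at 40.7 mm. I'll release and back off.

Emit:
send_rows:
  moves: "0 0 0 0 0 0 -0.1;0 0 0 0 0 0 -0.1;0 0 0 0 0 0 -0.1;0 0 0 0 0 0 -0.1;0 0 0 0 0 0 -0.1;0 0 0 0 0 0 -0.1"

```text
clock: 20.27
tool_pos: [0.6419, -0.0269, 0.1467]
tcp_rot: [153.0, -0.0, 98.9]
ft_force: [-0.3, -0.2, 0.6]
grip_width: 0.0385
```

Emit:
send_rows:
  moves: "-0.225 -0.035 0.446 0 0 0 -0.1;-0.45 -0.07 0.89 0 0 0 -0.6;-0.45 -0.07 0.89 0 0 0 -1;-0.45 -0.07 0.89 0 0 0 -1"

```text
clock: 20.6
tool_pos: [0.6063, -0.0334, 0.2201]
tcp_rot: [152.8, 0.1, 98.8]
ft_force: [0.5, -0.3, -0.4]
grip_width: 0.0267
```

Emit:
send_rows:
  moves: "-1 0 0.8 0 0 0 -1;-1 0 0.8 0 0 0 -1;-1 -0.6 0.8 0 0 0 -1;-1 -0.6 0.8 0 0 0 -1;-1 -0.6 0.8 0 0 0 -1"

```text
clock: 21.02
tool_pos: [0.5249, -0.0846, 0.2818]
tcp_rot: [153.0, 0.0, 98.5]
ft_force: [0.5, -0.3, -1.1]
grip_width: 0.0012
```

```bash
python3 st.py; python3 shot.py wrist w14;python3 shot.py scene s14;python3 shot.py top t14; python3 - <<'E'
from h import *
b=cv2.imread("pics/w14.png");a=cv2.imread("pics/s14.png")[200:330,160:290];t=cv2.imread("pics/t14.png")[140:230,190:310]
cv2.imwrite("pics/e14.png",cv2.vconcat([cv2.resize(b[0:280,100:640],(800,290),interpolation=cv2.INTER_CUBIC),cv2.hconcat([cv2.resize(a,(400,310),interpolation=cv2.INTER_CUBIC),cv2.resize(t,(400,310),interpolation=cv2.INTER_CUBIC)])]))
E
```

```text
face tcp mm [-68.3 -95.  200.8] foot depth -136.3 tip depth -181.8 Fface [-0.1 -0.4 -1.1] rot [153.    0.   98.5] w 0.0012 t 21.0167
21.0167 [ 0.5249 -0.0846  0.2818] [1.5304e+02 5.0000e-02 9.8500e+01] [ 0.48 -0.34 -1.06] 0.0012 [ 51.   3. -43. 119. -10.  33.  24.]
21.0667 [ 0.5252 -0.0824  0.2812] [ 1.5308e+02 -4.0000e-02  9.8670e+01] [ 0.18  0.24 -0.23] 0.0008 [ 51.   3. -43. 119. -10.  33.  24.]
21.1167 [ 0.5254 -0.0806  0.2809] [ 1.531e+02 -9.000e-02  9.885e+01] [ 0.67  1.58 -0.32] 0.0006 [ 50.   3. -43. 119. -10.  33.  24.]
```

View pics/e14.png

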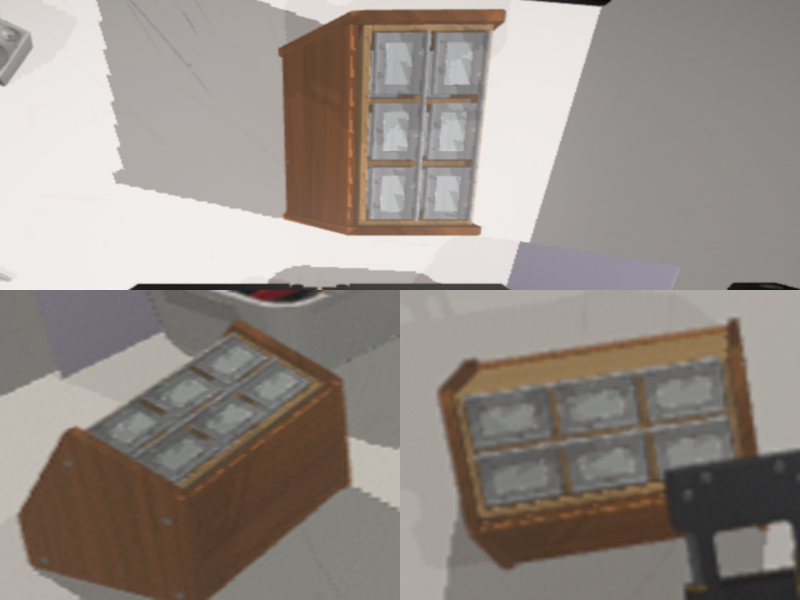

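Emit:
send_rows:
  moves: "0 -0.3 0.2 0 0 0 -1;0 -0.3 0.2 0 0 0 -1;0 -0.3 0.2 0 0 0 -1;0 -0.3 0.2 0 0 0 -1;0 -0.3 0.2 0 0 0 -1"

```text
clock: 21.58
tool_pos: [0.5254, -0.1028, 0.2966]
tcp_rot: [153.1, -0.1, 99.1]
ft_force: [-0.2, 0.5, 0.3]
grip_width: 0.0001
```

```bash
python3 shot.py scene s15
```

```text
21.5833 [ 0.5254 -0.1028  0.2966] [ 1.5313e+02 -1.1000e-01  9.9050e+01] [-0.23  0.46  0.31] 0.0001 [ 53.   3. -42. 117. -12.  36.  29.]
```

View pics/s15.png

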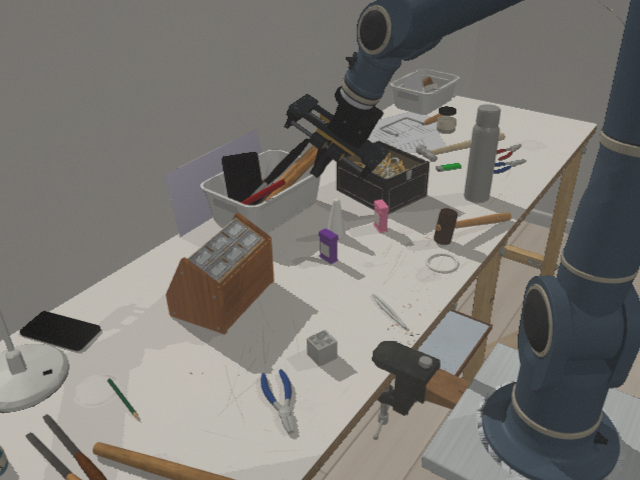

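Both tins are gone from the bench and all six flaps are shut (around (230,248)). The cone at (335,220), the block at (322,347) and the look-alikes are where they were, and the arm reads about 0 N. Handing in.

```bash
python3 -c "
from cell import arm
print(arm.finish_job())"
```

```text
the job is handed in; nothing more can be done
None
```

Both silver tins are in the rack, one in cell 1 (upper left) and one in cell 6 (lower right), and the job was handed in at about 21.6 s. I probed with the held tin: cells 2, 3 and 5 are taken, with 6–12 N of soft resistance from about 36–38 mm down. Cells 1 and 6 gave no contact at 40 mm, and cell 4 was not needed.

**Last checks:** All six flaps look shut in the pictures. In the final picture the ring cone, doming block and look-alikes stand where they did, and the arm was clear with about 0 N on the tool.

**Not measured or off:**
- I did not feel the seating depth. That the tins are home is inferred from the flaps having closed behind them.
- My first grasp was lifted before the fingers had closed, so I repeated it; the tin moved by no more than about 2 mm.
- The wrist and fixed cameras disagreed by about 3 mm up the slope and 6 mm along the cells on the rack's position. I used a combined fit, which matched the close-up wrist view.

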